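# Free a pinned flow lane and stock it with LED drivers

### The job

Put the new flow lane into service: take the drift punch and drive the stuck brass pin out of the red transport lock, through the open bore until the pin stops, then lay the punch back in its blue rest, and lift the freed lock off into the yellow tray. Then set every loose white LED driver lying on the bench to the robot's left into the lane, lengthwise and label up, so that they slide down and stand one behind another against the orange stop. Leave everything else on the bench where it is.

Things in the scene. Friction and masses are not known exactly. Their poses are not given: they have to be found in the camera images.
- lane: Base of the sloped flow lane, fixed to the bench. Origin on the bench under the stop's inner face, mid-width. z up, y level towards the lane's high end, x across. The dark steel pin block (44 mm wide, 68 mm high) is centred at x = -78 mm: front cheek with an open bore at y = 47 to 63 mm, 24 mm gap, rear cheek with the same bore at y = 87 to 113 mm. A post 78 mm high at x = 45, y = 75 mm bears the lock bar.
- slide: The lane's trough with white low-friction strips, blue side walls and an orange stop at its low end, inclined 0.36 rad. Origin on the floor at the stop's inner face, mid-width, 24 mm above the bench; y runs up the slope, z square to the floor, x across. 345 mm long, 54 mm clear between side walls that rise 10 mm above the floor; stop 26 mm high. Drivers set on it slide down by themselves.
- pin (a joint): Travel of the stuck brass pin (16 mm diameter, 62 mm long) along the lane's +y, in m: 0 to 0.004 as stuck, 0.045 when driven against its end stop. It resists with about 7 N of friction and stays where left. Driven home, its other end stands 45 mm out of the rear cheek; it stays captive there. From 0.038 on it is clear of the lock.
- pin_end (a point): Centre of the end face of the pin that the punch pushes on; at first 4 mm inside the open bore, too deep and narrow for fingers.
- bore (a point): Centre of the mouth of the open square bore (20 mm) in the front cheek, 45 mm above the bench, facing the lane's -y; the pin is pushed in along the lane's +y.
- lock: Red transport lock, 250 g: a bar 152 (x) by 24 (y) by 26 mm (z) across the lane, from x = -98 to +54 mm, with a tongue 36 (x) by 20 mm (y) reaching 58 mm below the bar at x = -78 mm, held in the pin block by the pin through its 20 mm square hole. Origin on the bar's underside over mid-lane, at first 78 mm above the bench. Once the pin is clear (punch withdrawn) it lifts straight up.
- lock_grip (a point): Point inside the lock's bar near its centre of mass, mid-height (13 mm above the underside); the bar can be pinched here from above across its 24 mm width (y); keep fingertips at least 8 mm above the underside, clear of the lane's walls.
- punch: Drift punch, 165 mm long, about 200 g: black square handle 16 x 16 x 100 mm, then a steel drift 10 mm in diameter and 65 mm long. Origin at the middle of the handle; y points to the tip. It balances 15 mm ahead of the origin, still on the handle. If the grip slackens its tip may swing down; it can then be laid on the bench and picked up again.
- punch_tip (a point): The punch's tip, 115 mm from the handle's middle along its y.
- rest: Blue tool rest fixed to the bench: 6 mm base plate, two notched saddles at y = -40 mm (notch 24 mm wide, for the handle) and y = +85 mm (notch 22 mm, for the drift); notch sides 12 mm high. Origin on the bench; y is where the tip points. The punch lies in it with its origin at x = 0, y = 0, 40 mm above the bench, free for fingers between the saddles.
- tray: Yellow open tray for removed parts, 210 (x) x 170 (y) x 45 mm high, walls and floor 5 mm, fixed to the bench. Origin at the centre of its underside.
- driver0: White LED driver unit, 44 (x) x 72 (y) x 34 mm (z) high, about 140 g, grey label on top. Origin at the centre of its underside. Two to four of these lie on the bench on the robot's left; None if absent.
- driver1: White LED driver unit, 44 (x) x 72 (y) x 34 mm (z) high, about 140 g, grey label on top. Origin at the centre of its underside. Two to four of these lie on the bench on the robot's left; None if absent.
- driver2: White LED driver unit, 44 (x) x 72 (y) x 34 mm (z) high, about 140 g, grey label on top. Origin at the centre of its underside. Two to four of these lie on the bench on the robot's left; None if absent.
- driver3: White LED driver unit, 44 (x) x 72 (y) x 34 mm (z) high, about 140 g, grey label on top. Origin at the centre of its underside. Two to four of these lie on the bench on the robot's left; None if absent.
- screwdriver: Bystander: a screwdriver about 190 mm long lying on the bench. Not to be moved.
- mug: Bystander: blue mug 76 mm wide, 90 mm high. Not to be moved.
- tape: Bystander: brown roll of tape, 100 mm across, 40 mm high. Not to be moved.
- carton: Bystander: small cardboard box 90 x 120 x 60 mm. Not to be moved.
- wrench: Bystander: wrench 160 mm long lying on the bench. Not to be moved.
- spray: Bystander: green bottle 56 mm in diameter, 150 mm high. Not to be moved.

How it is judged:
By the outcome, as a careful person would: the job done as asked, in the order asked, and still so for the second after the job is handed in, with the robot touching nothing.
Of driver0, driver1, driver2, driver3 only 2 to 4 are there at a start; the rules pass over those that are not, and their reading is None.
At some moment in a run one of driver0, driver1, driver2, driver3 may be knocked a few centimetres aside while the robot is not near it.
Once in a run the grip may slacken for a moment while it holds something.
It also fails if it takes over 210 s, if anything falls off the work surface, if the arm or the gripper's body presses on something with over 40 N, if the wrist force passes 120 N, or if a joint passes its speed limit or range.

### The arm

A 6-joint arm with a two-finger parallel gripper is mounted at the origin on the work surface. World frame = base frame: x ahead of the robot, y to its left, z up, the work surface at z = 0. Lengths are in m, angles in rad, forces in N, time in s.
With the tool pointing down it reaches from about 0.3 to 0.775 m from the base axis. Payload 14.6 kg.
Tool frame: the origin (TCP) lies at the centre of the arm's flange, where the gripper is bolted on; the fingertips stand 199 mm ahead of it and the grasp point (between the pads) lies 180 mm ahead of it (grip_depth is the distance from the TCP to the grasp point, in m); z points along the fingers, x is the direction in which the jaws open and shut, and the axes are right-handed (so a half turn about z gives the same grasp; the last joint's range is limited). The gripper opens to 94 mm and grips with 3 to 60 N. Pads are 16 mm wide; open, the fingers measure 119 mm over their backs; the gripper's body (75 mm by 177 mm) begins 78 mm behind the grasp point.
Start: joints at [1.079, 0.3, 1.521, -0, 1.321, -0.067], TCP at [0.227, 0.501, 0.405] pointing down, gripper open.
Joint ranges: [-3.03, 3.03], [-0.79, 2.21], [0.23, 2.52], [-1.04, 4.18], [0, 3.07], [-2.55, 2.55]. Speed limits (rad/s): [2.22, 2.22, 2.57, 3.14, 3.14, 3.14].

### API

Orientations are given as a rotation vector (axis times angle).
In Python, from plant import state, read_camera, camera_info, hand_in, grip_depth gives the robot as it stands.
- The arm moves only by the tool jog_arm, never from a script. Its argument "targets" is a list of rows, each an object of numbers: "dx", "dy", "dz": the shift along the tool's x, y, z in mm; "spin": the turn about the tool's z in degrees; "fingers": the finger opening in mm, from 0 to 94. In form: [{"dx": .., "dy": .., "dz": .., "spin": .., "fingers": ..}, ...]. A call has 1 to 12 rows; each row shifts and turns the pose as measured when the row begins, along the tool's axes as they then stand; what a row does not reach is not made up. A row lasts 1/10 s, in which the tool goes at most 50 mm and 8.59 degrees, less where a joint would pass 70% of its speed; a pose out of reach is approached as far as the arm can. A call with a gripper value outside its range is refused whole. The fingers move at their own pace and stop on an object; the grip force is fixed at half the most. Time passes only in rows, so rows that do not move let the fingers close. It gives the time, the measured TCP pose, the force and the opening at its end, in the units of the state.
- state(): the state, without advancing time (a new reading comes with each control period).
- read_camera(name): name is "scene" or "top" or "wrist"; returns the picture (400x640x3 uint8, red, green, blue); there is no depth.
- camera_info(name): a dict with "fx", "fy", "cx", "cy" (pixels), "xyz" and "orientation" of the camera in the world; the wrist camera has in their place "hand_eye" (4x4, takes a point from camera to tool coordinates, whose origin is the TCP and whose axes are the tool frame's). Camera axes: x right, y down, z forward; pixel columns grow to the right and rows downward; lengths in m; the calibration is good to about 2 mm. A picture is of the moment at which its call begins: read the wrist's pose just before it. camera_info takes no time and is no camera call.
- hand_in(): hands the job in, once; it reports no verdict.
The state is a dict: "t": time; "joint_pos": joint angles; "qd": joint speeds; "joint_torque": joint torques, N m; "eef_pos": TCP position; "eef_rot": TCP orientation; "force": force on the tool from outside, world axes, zero at the start; "wrist_torque": the same for the moment, N m; "grip_width": opening from 0.0 (shut) to 1.0 (fully open).
Only numpy, scipy, OpenCV 4.12 (cv2) and the standard library are available. Lean on these libraries where they do the work, as an engineer would, in place of code of your own. Each camera call takes 0.05 s, during which the arm holds its last target. There are 200 camera calls.

## Working session

There is one attempt and no reset: what is moved stays moved. The work goes in short steps, Python scripts to look and compute and a tool call to move; the robot and the scene stay as the last step left them, time stands still between calls to the robot, and variables do not carry over. Pictures are saved under pics/ and viewed, about 12 in all and at most 16, crops included, and the job is handed in when it is done.

Besides the shell and the picture viewer there is one more tool, called after "Call:" by a JSON object that holds its "method" and its "body", one argument or row to a line. jog_arm: Moves the arm, as the interface text tells. Its arguments: {"type":"object","properties":{"targets":{"type":"array","items":{"type":"object","properties":{"dx":{"type":"number"},"dy":{"type":"number"},"dz":{"type":"number"},"spin":{"type":"number"},"fingers":{"type":"number"}}}}},"required":["targets"]}

```bash
ls; mkdir -p pics; python3 - <<'E'
from plant import *
import cv2,json
print(state(),grip_depth)
for n in("scene","top","wrist"):
    print(n,camera_info(n)); 
    im=read_camera(n); cv2.imwrite(f"pics/{n}0.png",im[:,:,::-1])
E
```

```text
pics
{'t': 0.0, 'joint_pos': array([ 1.07935210e+00,  3.00450615e-01,  1.52154225e+00, -1.32711970e-05,
        1.32067771e+00, -6.66169490e-02]), 'qd': array([-7.90971670e-04,  8.05357945e-04, -5.28597758e-06,  8.45936694e-04,
        2.24994343e-05, -7.31623507e-04]), 'joint_torque': array([-3.44643711e-03, -5.31796467e+01, -3.52734804e+01,  7.07520708e-02,
        2.43296177e-02, -1.45466074e-04]), 'eef_pos': array([0.22668945, 0.50108179, 0.40411387]), 'eef_rot': array([ 2.63938664e+00,  1.70290494e+00, -1.47066384e-03]), 'force': array([-0.49307316, -0.16688148,  0.38445826]), 'wrist_torque': array([-0.03765985,  0.02508565,  0.04591297]), 'grip_width': 0.9986407414107035} 0.1804
scene {'fx': 369.50443195254843, 'fy': 369.50443195254843, 'cx': 317.15263454234525, 'cy': 197.56137878173905, 'xyz': array([1.07492046, 0.3224048 , 0.90440619]), 'orientation': array([-1.34656373, -2.36856077,  0.76432267])}
top {'fx': 383.24881624813287, 'fy': 383.24881624813287, 'cx': 326.4321233982308, 'cy': 203.17486123363386, 'xyz': array([0.45235915, 0.04055871, 1.08152326]), 'orientation': array([-2.17273201,  2.19987041, -0.1454998 ])}
wrist {'fx': 356.69209690531653, 'fy': 356.69209690531653, 'cx': 319.6792118370467, 'cy': 195.77293325368456, 'hand_eye': array([[ 9.99999709e-01, -5.60503907e-04, -5.17872781e-04,
        -3.66729716e-05],
       [ 6.64974453e-04,  9.72952661e-01,  2.31003629e-01,
        -6.91086655e-02],
       [ 3.74387264e-04, -2.31003906e-01,  9.72952751e-01,
         1.85508716e-02],
       [ 0.00000000e+00,  0.00000000e+00,  0.00000000e+00,
         1.00000000e+00]])}
```

View pics/top0.png

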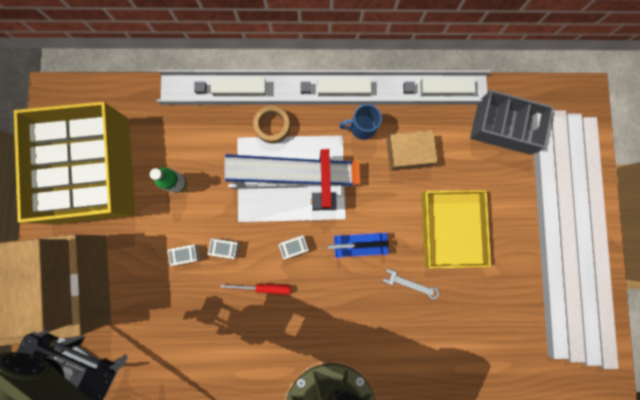

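View pics/scene0.png

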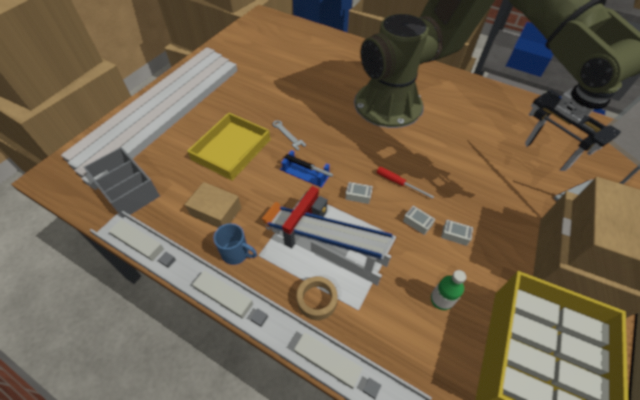

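```bash
cat > h.py <<'E'
import numpy as np, cv2
from plant import *
from scipy.spatial.transform import Rotation as R
def cam(n):
    i=camera_info(n)
    if n!="wrist": return i,np.array(i["xyz"]),R.from_rotvec(i["orientation"]).as_matrix()
    s=state(); T=np.eye(4); T[:3,:3]=R.from_rotvec(s["eef_rot"]).as_matrix(); T[:3,3]=s["eef_pos"]
    T=T@i["hand_eye"]; return i,T[:3,3],T[:3,:3]
def shot(n,save=None):
    c=cam(n); im=read_camera(n)[:,:,::-1].copy()
    if save: cv2.imwrite("pics/"+save,im)
    return im,c
def ray(c,uv,z):
    i,p,M=c; uv=np.atleast_2d(uv).astype(float)
    d=np.c_[(uv[:,0]-i["cx"])/i["fx"],(uv[:,1]-i["cy"])/i["fy"],np.ones(len(uv))]@M.T
    return (p+d*((z-p[2])/d[:,2])[:,None])[:,:2]
def proj(c,P):
    i,p,M=c; q=(np.atleast_2d(P)-p)@M
    return np.c_[q[:,0]/q[:,2]*i["fx"]+i["cx"],q[:,1]/q[:,2]*i["fy"]+i["cy"]]
def mask(im,lo,hi):
    return cv2.inRange(cv2.cvtColor(im,cv2.COLOR_BGR2HSV),np.array(lo),np.array(hi))
def blobs(m,amin=60):
    cs,_=cv2.findContours(m,cv2.RETR_EXTERNAL,cv2.CHAIN_APPROX_NONE)
    return sorted([c for c in cs if cv2.contourArea(c)>amin],key=cv2.contourArea,reverse=True)
def rect(c,cnt,z):
    """min-area rectangle of a contour cast onto plane z: centre, long, short (mm), heading of long axis deg"""
    P=ray(c,cnt.reshape(-1,2),z)*1000
    (ct,(w,h),a)=cv2.minAreaRect(P.astype(np.float32))
    if w<h: w,h,a=h,w,a+90
    return np.round(ct,1),round(w,1),round(h,1),round((a+90)%180-90,1)
def drivers(im,c,z=0.034):
    """white low-saturation blobs of driver size on the bench"""
    m=mask(im,(0,0,110),(180,60,255)); m=cv2.morphologyEx(m,cv2.MORPH_CLOSE,np.ones((3,3)))
    out=[]
    for b in blobs(m,40):
        r=rect(c,b,z)
        if 50<r[1]<100 and 33<r[2]<70: out.append(r)
    return out
E
python3 - <<'E'
from h import *
im,c=shot("top"); 
print("drv",drivers(im,c))
for n,lo,hi,z in (("orange",(5,180,150),(14,255,255),.05),("red",(0,170,80),(4,255,255),.104),("red2",(174,170,80),(180,255,255),.104),("blue",(105,140,40),(125,255,255),.04),("yellow",(22,150,120),(32,255,255),.045)):
    for b in blobs(mask(im,lo,hi),30)[:6]: print(n,cv2.boundingRect(b),rect(c,b,z))
E
```

```text
drv [(array([438. , 286.9]), 75.7, 45.6, 81.0), (array([421.8, 392.4]), 72.7, 45.7, -80.2), (array([438.3,  96.3]), 72.5, 46.2, -72.0), (array([640.4, -36.1]), 55.4, 53.5, -88.0)]
orange (352, 160, 9, 25) (array([639.7, -77. ]), 66.9, 19.9, 2.2)
red (321, 150, 10, 58) (array([614. ,   8.3]), 149.0, 21.3, 0.6)
red (256, 284, 35, 11) (array([336.3, 143.4]), 85.6, 22.7, 85.2)
blue (335, 234, 52, 10) (array([457.9, -86.9]), 140.4, 21.8, -87.5)
blue (336, 246, 52, 11) (array([425.9, -88.7]), 139.8, 21.6, -87.2)
yellow (14, 102, 98, 121) (array([677. , 715.4]), 309.0, 244.5, 5.7)
yellow (422, 191, 69, 77) (array([ 482. , -348.1]), 207.8, 180.3, -0.1)
```

Call:
{"method": "jog_arm", "body": {
  "targets": [
    {"spin": 8.2},
    {"spin": 8.2},
    {"spin": 8.2},
    {"spin": 8.2},
    {"spin": 8.2},
    {"spin": 8.2},
    {"spin": 8.2},
    {"spin": 8.2}
  ]
}}

```text
invalid input
```

Call:
{"method": "jog_arm", "body": {
  "targets": [
    {"dx": 25, "dy": 40},
    {"dx": 25, "dy": 40},
    {"dx": 25, "dy": 40},
    {"dx": 25, "dy": 40},
    {"dx": 25, "dy": 40},
    {"dx": 25, "dy": 40},
    {"dx": 25, "dy": 40},
    {"dx": 25, "dy": 40},
    {"dx": 25, "dy": 40},
    {"dx": 25, "dy": 40},
    {"dx": 25, "dy": 40},
    {"dx": 25, "dy": 40}
  ]
}}

```text
invalid input
```

Call:
{"method": "jog_arm", "body": {
  "targets": [
    {"dx": 0, "dy": 0, "dz": 0, "spin": 8.2, "fingers": 94},
    {"dx": 0, "dy": 0, "dz": 0, "spin": 8.2, "fingers": 94},
    {"dx": 0, "dy": 0, "dz": 0, "spin": 8.2, "fingers": 94},
    {"dx": 0, "dy": 0, "dz": 0, "spin": 8.2, "fingers": 94},
    {"dx": 0, "dy": 0, "dz": 0, "spin": 8.2, "fingers": 94},
    {"dx": 0, "dy": 0, "dz": 0, "spin": 8.2, "fingers": 94},
    {"dx": 0, "dy": 0, "dz": 0, "spin": 8.2, "fingers": 94},
    {"dx": 0, "dy": 0, "dz": 0, "spin": 8.2, "fingers": 94}
  ]
}}

```text
t: 1.0
eef_pos: [0.2266, 0.501, 0.4028]
eef_rot: [3.137, -0.065, -0.003]
force: [-0.4, -0.3, -0.8]
grip_width: 1.0
```

Call:
{"method": "jog_arm", "body": {
  "targets": [
    {"dx": 25, "dy": 40, "dz": 0, "spin": 0, "fingers": 94},
    {"dx": 25, "dy": 40, "dz": 0, "spin": 0, "fingers": 94},
    {"dx": 25, "dy": 40, "dz": 0, "spin": 0, "fingers": 94},
    {"dx": 25, "dy": 40, "dz": 0, "spin": 0, "fingers": 94},
    {"dx": 25, "dy": 40, "dz": 0, "spin": 0, "fingers": 94},
    {"dx": 25, "dy": 40, "dz": 0, "spin": 0, "fingers": 94},
    {"dx": 25, "dy": 40, "dz": 0, "spin": 0, "fingers": 94},
    {"dx": 25, "dy": 40, "dz": 0, "spin": 0, "fingers": 94},
    {"dx": 25, "dy": 40, "dz": 0, "spin": 0, "fingers": 94},
    {"dx": 25, "dy": 40, "dz": 0, "spin": 0, "fingers": 94},
    {"dx": 25, "dy": 40, "dz": 0, "spin": 0, "fingers": 94},
    {"dx": 25, "dy": 40, "dz": 0, "spin": 0, "fingers": 94}
  ]
}}

```text
t: 2.2
eef_pos: [0.5089, -0.0091, 0.4034]
eef_rot: [3.137, -0.067, -0.001]
force: [-0.3, 1.0, 0.1]
grip_width: 1.0
```

Call:
{"method": "jog_arm", "body": {
  "targets": [
    {"dx": 10, "dy": 25, "dz": 10, "spin": -1.2, "fingers": 94},
    {"dx": 10, "dy": 15, "dz": 10, "spin": -1.2, "fingers": 94},
    {"dx": 0, "dy": 0, "dz": 0, "spin": 0, "fingers": 94}
  ]
}}

```text
t: 2.5
eef_pos: [0.5295, -0.0567, 0.3821]
eef_rot: [3.137, -0.008, -0.002]
force: [-0.7, -0.7, 0.5]
grip_width: 0.998
```

```bash
python3 - <<'E'
from h import *
im,c=shot("wrist","w1.png"); print(c[1],state()["eef_rot"])
E
```

```text
[0.5272942  0.01070776 0.36328238] [ 3.13751203e+00 -8.54771548e-03 -1.58791553e-03]
```

View pics/w1.png

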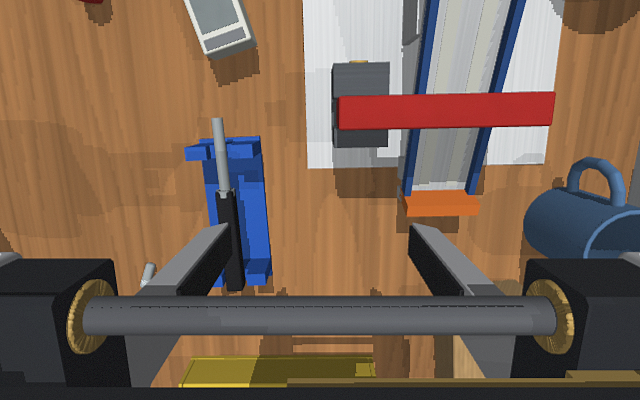

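```bash
python3 - <<'E'
from h import *
im=cv2.imread("pics/w1.png"); c=cam("wrist")
hsv=cv2.cvtColor(im,cv2.COLOR_BGR2HSV)
for uv in((300,100),(360,80),(360,140),(217,150),(225,220),(440,205),(345,105),(440,110)): print(uv,hsv[uv[1],uv[0]])
m=mask(im,(0,150,60),(5,255,255))|mask(im,(174,150,60),(180,255,255))
for b in blobs(m,500)[:2]: print("red",cv2.boundingRect(b),rect(c,b,.104))
m=mask(im,(5,180,120),(14,255,255))
for b in blobs(m,300)[:2]: print("orange",cv2.boundingRect(b),rect(c,b,.05))
def edge_line(mask,rows,lo,hi,z):
    P=[]
    for r in rows:
        x=np.flatnonzero(mask[r,lo:hi]); 
        if len(x): P.append((lo+(x[0]+x[-1])/2,r))
    P=ray(c,P,z)*1000
    k=np.polyfit(P[:,1],P[:,0],1); return np.round(P[[0,-1]],1),"heading",90-np.degrees(np.arctan(k[0])),"x at y",k
v=hsv[:,:,2]; dark=((v<60)*255).astype(np.uint8)
print("handle",edge_line(dark,range(200,225),205,245,.048))
dr=((hsv[:,:,1]<60)&(v>60)).astype(np.uint8)
print("drift",edge_line(dr,range(122,185),205,240,.045))
print("tip,handle front/back",ray(c,[(217,118),(226,190),(236,291)],.045)*1000)
blu=mask(im,(105,120,50),(125,255,255))
print("restfar",ray(c,[(186,150),(260,140),(270,275)],.05)*1000)
# block top
g=((hsv[:,:,1]<60)&(v<110)&(v>50)).astype(np.uint8)*255
for b in blobs(g[50:155,325:395].copy(),100)[:3]: b=b+np.array([325,50]); print("blk",cv2.boundingRect(b),rect(c,b,.068))
E
python3 -c "
import cv2;a=cv2.imread('pics/w1.png')
cv2.imwrite('pics/w1c.png',cv2.resize(a[40:300,170:370],None,fx=3,fy=2.3,interpolation=cv2.INTER_NEAREST))"
```

```text
(300, 100) [ 15 137 138]
(360, 80) [109  20 100]
(360, 140) [120  12  64]
(217, 150) [ 97  14 170]
(225, 220) [128  24  43]
(440, 205) [ 12 195 195]
(345, 105) [  1 189 178]
(440, 110) [  1 194 175]
red (337, 92, 219, 38) (array([615.6,  10.3]), 153.1, 23.7, 0.7)
orange (404, 190, 76, 27) (array([637.2, -71.7]), 68.7, 23.8, 0.8)
handle (array([[440.2, -68.2],
       [445.6, -91.2]]), 'heading', np.float64(94.66179501686487), 'x at y', array([-8.15436926e-02,  4.34848749e+02]))
drift (array([[436.8,   1.6],
       [439.1, -53.9]]), 'heading', np.float64(92.64019480181186), 'x at y', array([-4.61127350e-02,  4.36564725e+02]))
tip,handle front/back [[ 437.00470506    5.01080397]
 [ 440.49833624  -59.50085742]
 [ 443.43101773 -161.31876341]]
restfar [[ 409.15283318  -22.17994051]
 [ 474.55946699  -13.86836326]
 [ 478.31259355 -141.96394832]]
blk (332, 62, 58, 36) (array([559.4,  34.8]), 44.9, 25.1, 2.8)
blk (331, 99, 56, 49) (array([5.587e+02, 5.000e-01]), 45.6, 38.3, -0.3)
```

View pics/w1c.png

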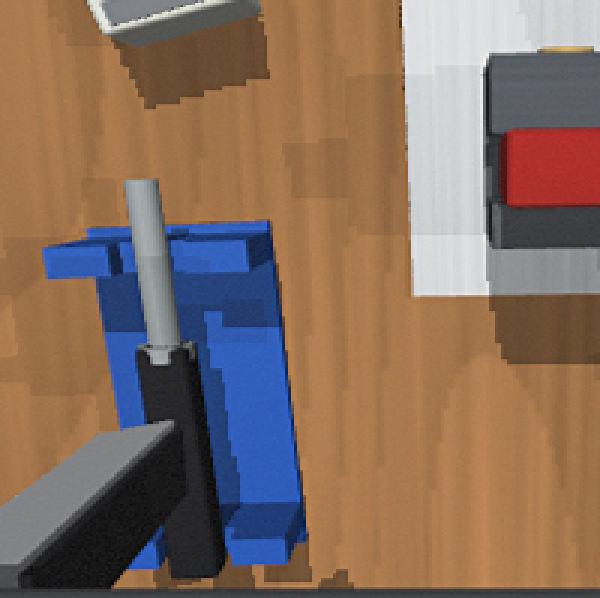

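```bash
cat >> h.py <<'E'
def go(x,y,z,head):
    """print mm/deg tool-axis shift from present grasp point to (x,y,z) mm with tool-x heading (deg)"""
    s=state(); M=R.from_rotvec(s["eef_rot"]).as_matrix()
    g=(np.array(s["eef_pos"])+M[:,2]*grip_depth)*1000
    h=np.degrees(np.arctan2(M[1,0],M[0,0]))
    d=M.T@(np.array([x,y,z])-g)
    print("t",round(s["t"],2),"grasp",g.round(1),"head",h.round(2),"tilt",np.degrees(M[:2,2]).round(2),"w",round(s["grip_width"]*94,1),"F",np.round(s["force"],1),"-> d",d.round(1),"spin",round((h-head+180)%360-180,2),"q6",round(s["joint_pos"][5],2))
E
python3 -c "
from h import *
go(441,-97,40,2.4)"
```

```text
t 2.55 grasp [528.9 -56.5 202.4] head -0.31 tilt [-0.06 -0.23] w 94.5 F [ 0.  -0.1 -0.1] -> d [-87.6  40.3 162.6] spin -2.71 q6 -0.17
```

Call:
{"method": "jog_arm", "body": {
  "targets": [
    {"dx": -44, "dy": 20, "dz": 0, "spin": -2.7, "fingers": 60},
    {"dx": -43, "dy": 22, "dz": 0, "spin": 0, "fingers": 60},
    {"dx": -2, "dy": 0, "dz": 30, "spin": 0, "fingers": 60},
    {"dx": 0, "dy": 0, "dz": 40, "spin": 0, "fingers": 60},
    {"dx": 0, "dy": 0, "dz": 40, "spin": 0, "fingers": 60},
    {"dx": 0, "dy": 0, "dz": 10, "spin": 0, "fingers": 60}
  ]
}}

```text
t: 3.15
eef_pos: [0.4368, -0.0962, 0.2643]
eef_rot: [3.134, 0.071, 0.012]
force: [0.0, -0.3, 0.2]
grip_width: 0.636
```

```bash
python3 - <<'E'
from h import *
go(441,-97,40,2.4); shot("wrist","w2.png")
E
```

```text
t 3.15 grasp [438.1 -97.3  83.9] head 2.6 tilt [ 0.44 -0.35] w 59.8 F [ 0.  -0.3  0.2] -> d [ 2.6 -0.4 43.9] spin 0.2 q6 -0.34
```

View pics/w2.png

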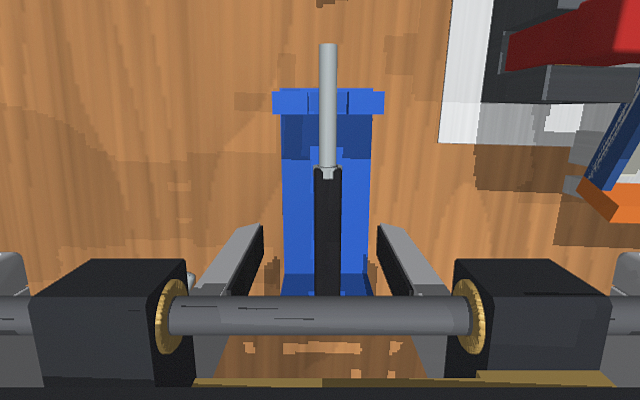

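Call:
{"method": "jog_arm", "body": {
  "targets": [
    {"dx": 2.6, "dy": 0, "dz": 20, "spin": 0, "fingers": 60},
    {"dx": 0, "dy": 0, "dz": 20, "spin": 0, "fingers": 60},
    {"dx": 0, "dy": 0, "dz": 4, "spin": 0, "fingers": 60},
    {"dx": 0, "dy": 0, "dz": 0, "spin": 0, "fingers": 0},
    {"dx": 0, "dy": 0, "dz": 0, "spin": 0, "fingers": 0},
    {"dx": 0, "dy": 0, "dz": 0, "spin": 0, "fingers": 0},
    {"dx": 0, "dy": 0, "dz": 0, "spin": 0, "fingers": 0},
    {"dx": 0, "dy": 0, "dz": 0, "spin": 0, "fingers": 0},
    {"dx": 0, "dy": 0, "dz": 0, "spin": 0, "fingers": 0}
  ]
}}

```text
t: 4.1
eef_pos: [0.4435, -0.0949, 0.2304]
eef_rot: [3.13, 0.075, 0.031]
force: [-4.4, -0.9, -0.3]
grip_width: 0.168
```

```bash
python3 - <<'E'
from h import *
go(441,-97,40,2.4)
E
```

```text
t 4.1 grasp [447.1 -96.6  50. ] head 2.75 tilt [ 1.16 -0.55] w 15.8 F [-4.4 -0.9 -0.3] -> d [-6.3  0.   9.9] spin 0.35 q6 -0.34
```

Call:
{"method": "jog_arm", "body": {
  "targets": [
    {"dx": 0, "dy": 0, "dz": -10, "spin": 0, "fingers": 0},
    {"dx": 0, "dy": 0, "dz": -20, "spin": 0, "fingers": 0},
    {"dx": 0, "dy": 0, "dz": -30, "spin": 0, "fingers": 0},
    {"dx": 20, "dy": 10, "dz": -10, "spin": 0, "fingers": 0},
    {"dx": 20, "dy": 10, "dz": 0, "spin": 1, "fingers": 0},
    {"dx": 20, "dy": 10, "dz": 0, "spin": 1, "fingers": 0},
    {"dx": 20, "dy": 5, "dz": 0, "spin": 0, "fingers": 0},
    {"dx": 20, "dy": 5, "dz": 0, "spin": 0, "fingers": 0},
    {"dx": 12, "dy": 0, "dz": 0, "spin": 0, "fingers": 0},
    {"dx": 0, "dy": 0, "dz": 0, "spin": 0, "fingers": 0}
  ]
}}

```text
t: 5.1
eef_pos: [0.5583, -0.1323, 0.3115]
eef_rot: [3.132, 0.017, 0.032]
force: [0.3, 0.7, -2.3]
grip_width: 0.171
```

```bash
python3 - <<'E'
from h import *
go(560,-135,55,.7); shot("wrist","w3.png"); 
E
```

```text
t 5.1 grasp [ 562.  -134.1  131.1] head 0.63 tilt [ 1.17 -0.55] w 16.0 F [ 0.3  0.7 -2.3] -> d [-3.6  0.1 76.1] spin -0.07 q6 -0.31
```

View pics/w3.png

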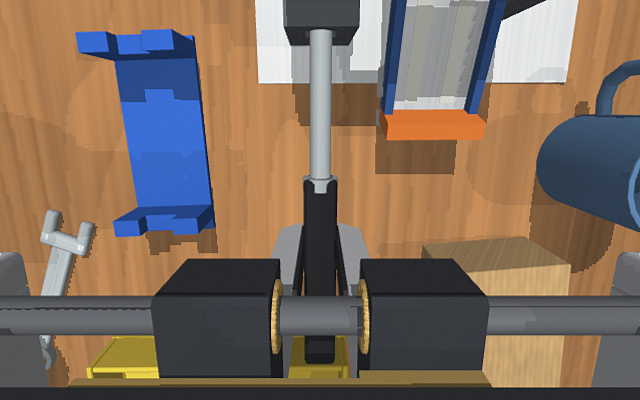

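```bash
cat > tip.py <<'E'
from h import *
def tip(c,uv_tip,uv_sh,g):
    """cast tip and handle-front pixels to heights; report for height guesses of the tip, and separation"""
    for z in (g[2]-20,g[2]-15,g[2]-10,g[2]-5,g[2]):
        a=ray(c,uv_tip,z/1000)[0]*1000;b=ray(c,uv_sh,z/1000)[0]*1000
        print("z",round(z,1),"tip",a.round(1),"shoulder",b.round(1),"sep",np.linalg.norm(a-b).round(1))
if __name__=="__main__":
    im=cv2.imread("pics/w3.png"); c=cam("wrist")
    # bright drift: width at rows
    hsv=cv2.cvtColor(im,cv2.COLOR_BGR2HSV)
    for r in (40,60,80,100,140,170):
        x=np.flatnonzero((hsv[r,300:345,1]<60)&(hsv[r,300:345,2]>90)); print(r,300+x[0],300+x[-1])
    tip(c,(321,29),(318,179),[562,-134,131.1])
E
python3 tip.py
```

```text
40 310 331
60 300 344
80 300 344
100 310 331
140 310 330
170 310 329
z 111.1 tip [558.9 -29.3] shoulder [ 558.2 -101. ] sep 71.7
z 116.1 tip [558.8 -30.3] shoulder [ 558.1 -100. ] sep 69.7
z 121.1 tip [558.7 -31.3] shoulder [558. -99.] sep 67.7
z 126.1 tip [558.6 -32.3] shoulder [557.9 -98. ] sep 65.7
z 131.1 tip [558.5 -33.3] shoulder [557.8 -97. ] sep 63.7
```

Call:
{"method": "jog_arm", "body": {
  "targets": [
    {"dx": 0, "dy": 1, "dz": 30, "spin": 0, "fingers": 0},
    {"dx": 0, "dy": 0, "dz": 30, "spin": 0, "fingers": 0},
    {"dx": 0, "dy": 0, "dz": 10, "spin": 0, "fingers": 0},
    {"dx": 0, "dy": 0, "dz": 0, "spin": 0, "fingers": 0}
  ]
}}

```text
t: 5.55
eef_pos: [0.5573, -0.1338, 0.2419]
eef_rot: [3.131, 0.017, 0.033]
force: [-0.7, 0.3, -1.2]
grip_width: 0.172
```

```bash
python3 - <<'E'
from h import *
go(560,-135,55,.7); im,c=shot("wrist","w4.png")
cv2.imwrite("pics/w4c.png",cv2.resize(im[0:240,200:480],None,fx=2.5,fy=2.5,interpolation=cv2.INTER_NEAREST)) 
E
```

```text
t 5.55 grasp [ 561.1 -135.7   61.5] head 0.64 tilt [ 1.22 -0.58] w 16.2 F [-0.7  0.3 -1.2] -> d [-1.2 -0.7  6.5] spin -0.06 q6 -0.31
```

View pics/w4c.png

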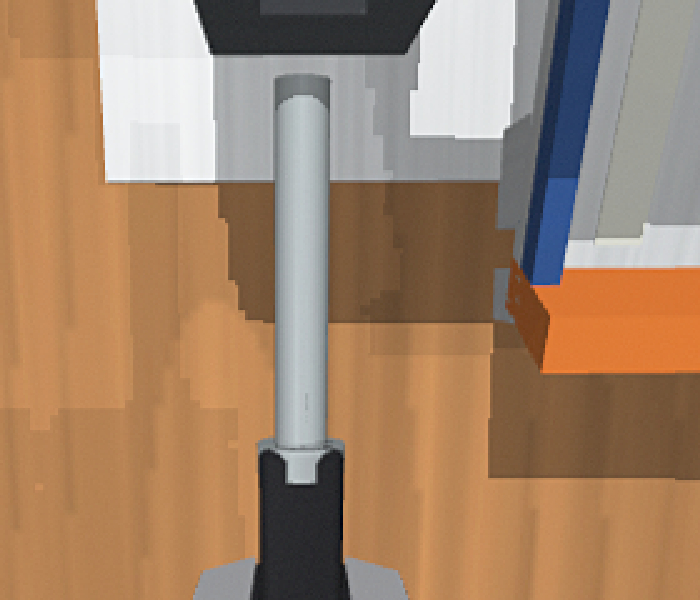

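```bash
python3 - <<'E'
from h import *
c=cam("wrist")
p=lambda u,v,z:(ray(c,(200+u/2.5,v/2.5),z)[0]*1000).round(1)
print("face bottom",p(210,53,0),p(407,53,0)); print("bore low edge",p(260,13,.035),p(368,13,.035))
print("drift tip",p(275,76,.0565),p(330,76,.0565),"shoulder",p(275,445,.0565),p(328,445,.0565))
E
```

```text
face bottom [538.7 -18.9] [584.1 -18.2]
bore low edge [550.9 -19.2] [571.6 -18.8]
drift tip [553.9 -34.4] [563.4 -34.3] shoulder [554.1 -99.4] [564.3 -99.3]
```

Call:
{"method": "jog_arm", "body": {
  "targets": [
    {"dx": 2.5, "dy": 0, "dz": 6, "spin": 0, "fingers": 0},
    {"dx": 0, "dy": 0, "dz": 1, "spin": 0, "fingers": 0},
    {"dx": 0, "dy": 0, "dz": 0, "spin": 0, "fingers": 0}
  ]
}}

```text
t: 5.9
eef_pos: [0.5607, -0.134, 0.2385]
eef_rot: [3.13, 0.017, 0.041]
force: [-0.4, 0.2, -1.6]
grip_width: 0.168
```

```bash
python3 - <<'E'
from h import *
go(563.7,-135.7,55,.7)
E
```

```text
t 5.9 grasp [ 565.4 -136.1   58.2] head 0.64 tilt [ 1.51 -0.67] w 15.8 F [-0.4  0.2 -1.6] -> d [-1.8 -0.5  3.2] spin -0.06 q6 -0.31
```

Call:
{"method": "jog_arm", "body": {
  "targets": [
    {"dx": -1.5, "dy": -4, "dz": 4, "spin": 0, "fingers": 0},
    {"dx": 0, "dy": -4, "dz": 1, "spin": 0, "fingers": 0}
  ]
}}

```text
t: 6.1
eef_pos: [0.5592, -0.126, 0.2339]
eef_rot: [3.129, 0.017, 0.043]
force: [-0.1, -0.9, -2.1]
grip_width: 0.166
```

```bash
python3 - <<'E'
from h import *
go(563.7,-135.7,55,.7)
im,c=shot("wrist","w5.png")
cv2.imwrite("pics/w5c.png",cv2.resize(im[0:200,200:440],None,fx=3,fy=3,interpolation=cv2.INTER_NEAREST)) 
E
```

```text
t 6.1 grasp [ 564.2 -128.2   53.6] head 0.62 tilt [ 1.58 -0.69] w 15.6 F [-0.1 -0.9 -2.1] -> d [-0.5  7.6 -1.3] spin -0.08 q6 -0.29
```

View pics/w5c.png

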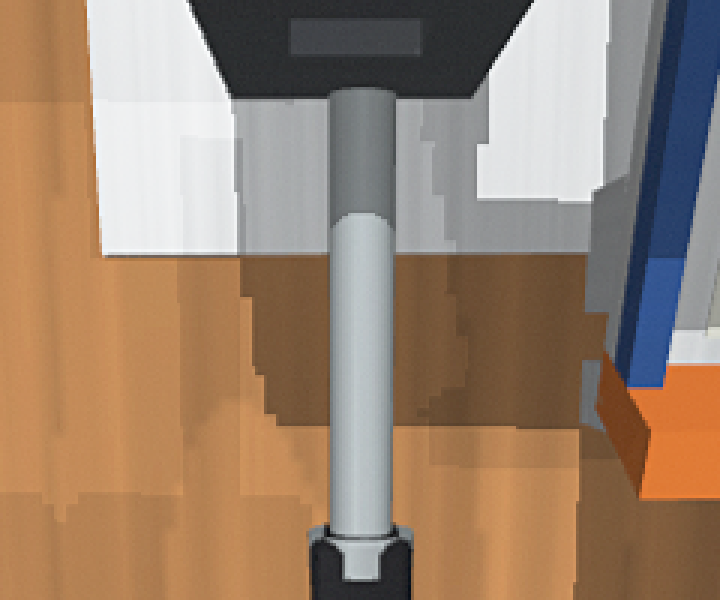

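```bash
python3 - <<'E'
from h import *
c=cam("wrist")
p=lambda u,v,z:(ray(c,(200+u/3,v/3),z)[0]*1000).round(1)
print("face bottom",p(231,97,0),p(474,97,0)); print("bore low edge",p(290,55,.035),p(422,55,.035))
print("drift tip",p(330,90,.0485),p(395,90,.0485),"shoulder",p(330,535,.0485),p(393,535,.0485))
E
```

```text
face bottom [538.6 -18.5] [583.7 -17.8]
bore low edge [550.7 -18.8] [571.  -18.5]
drift tip [556.9 -26.3] [566.2 -26.2] shoulder [557.1 -91.3] [567.1 -91.2]
```

Call:
{"method": "jog_arm", "body": {
  "targets": [
    {"dx": -0.5, "dy": -6, "dz": -1, "spin": 0, "fingers": 0},
    {"dx": 0, "dy": -6, "dz": 0, "spin": 0, "fingers": 0},
    {"dx": 0, "dy": -6, "dz": 0, "spin": 0, "fingers": 0},
    {"dx": 0, "dy": -6, "dz": 0, "spin": 0, "fingers": 0},
    {"dx": 0, "dy": -6, "dz": 0, "spin": 0, "fingers": 0}
  ]
}}

```text
t: 6.65
eef_pos: [0.5585, -0.0945, 0.2355]
eef_rot: [3.125, 0.018, 0.046]
force: [-0.6, -7.9, -1.6]
grip_width: 0.168
```

```bash
python3 - <<'E'
from h import *
go(563.7,-71,55,.7)
E
```

```text
t 6.65 grasp [563.8 -97.5  55.2] head 0.67 tilt [ 1.69 -0.94] w 15.8 F [-0.6 -7.9 -1.6] -> d [  0.2 -26.5  -0.3] spin -0.03 q6 -0.24
```

Call:
{"method": "jog_arm", "body": {
  "targets": [
    {"dx": 0, "dy": -6, "dz": 0, "spin": 0, "fingers": 0},
    {"dx": 0, "dy": -6, "dz": 0, "spin": 0, "fingers": 0},
    {"dx": 0, "dy": -6, "dz": 0, "spin": 0, "fingers": 0},
    {"dx": 0, "dy": -6, "dz": 0, "spin": 0, "fingers": 0}
  ]
}}

```text
t: 7.05
eef_pos: [0.5581, -0.0707, 0.2358]
eef_rot: [3.118, 0.019, 0.048]
force: [-1.0, -8.7, -1.9]
grip_width: 0.169
```

```bash
python3 - <<'E'
from h import *
go(563.7,-71,55,.7); im,c=shot("wrist","w6.png")
E
```

```text
t 7.05 grasp [563.6 -74.8  55.5] head 0.73 tilt [ 1.76 -1.31] w 15.8 F [-1.  -8.7 -1.9] -> d [ 0.1 -3.8  0.4] spin 0.03 q6 -0.19
```

View pics/w6.png

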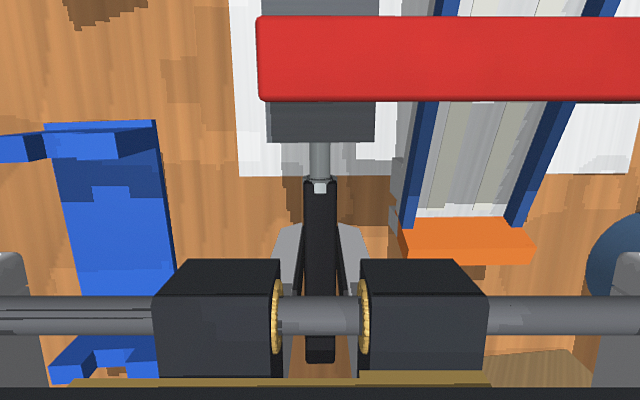

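Call:
{"method": "jog_arm", "body": {
  "targets": [
    {"dx": 0, "dy": -4, "dz": 0, "spin": 0, "fingers": 0},
    {"dx": 0, "dy": -3, "dz": 0, "spin": 0, "fingers": 0}
  ]
}}

```text
t: 7.3
eef_pos: [0.5582, -0.065, 0.2366]
eef_rot: [3.11, 0.021, 0.051]
force: [-1.1, -36.7, -0.6]
grip_width: 0.168
```

Call:
{"method": "jog_arm", "body": {
  "targets": [
    {"dx": 0, "dy": -3, "dz": 0, "spin": 0, "fingers": 0}
  ]
}}

```text
t: 7.4
eef_pos: [0.5583, -0.064, 0.2372]
eef_rot: [3.105, 0.021, 0.054]
force: [-1.0, -28.8, -0.6]
grip_width: 0.166
```

```bash
python3 - <<'E'
from h import *
go(563.7,-71,55,.7)
E
```

```text
t 7.4 grasp [564.6 -70.6  57. ] head 0.83 tilt [ 2.   -2.08] w 15.6 F [ -1.  -28.8  -0.6] -> d [-1.   0.3  2. ] spin 0.13 q6 -0.17
```

Call:
{"method": "jog_arm", "body": {
  "targets": [
    {"dx": 0, "dy": 5, "dz": 0, "spin": 0, "fingers": 0},
    {"dx": 0, "dy": 10, "dz": 0, "spin": 0, "fingers": 0},
    {"dx": 0, "dy": 10, "dz": 0, "spin": 0, "fingers": 0},
    {"dx": 0, "dy": 10, "dz": 0, "spin": 0, "fingers": 0},
    {"dx": 0, "dy": 10, "dz": 0, "spin": 0, "fingers": 0},
    {"dx": 0, "dy": 10, "dz": 0, "spin": 0, "fingers": 0},
    {"dx": 0, "dy": 10, "dz": 0, "spin": 0, "fingers": 0}
  ]
}}

```text
t: 8.1
eef_pos: [0.5592, -0.1326, 0.24]
eef_rot: [3.104, 0.023, 0.054]
force: [-0.2, -0.5, -2.7]
grip_width: 0.166
```

```bash
python3 - <<'E'
from h import *
go(563.7,-137,55,.7); im,c=shot("wrist","w7.png"); 
im,c=shot("scene"); cv2.imwrite("pics/s7c.png",cv2.resize(im[150:290,220:420],None,fx=4,fy=4,interpolation=cv2.INTER_CUBIC)) 
E
```

```text
t 8.1 grasp [ 565.6 -139.1   59.9] head 0.89 tilt [ 2.02 -2.08] w 15.6 F [-0.2 -0.5 -2.7] -> d [-2.  -2.3  4.7] spin 0.19 q6 -0.29
```

View pics/w7.png

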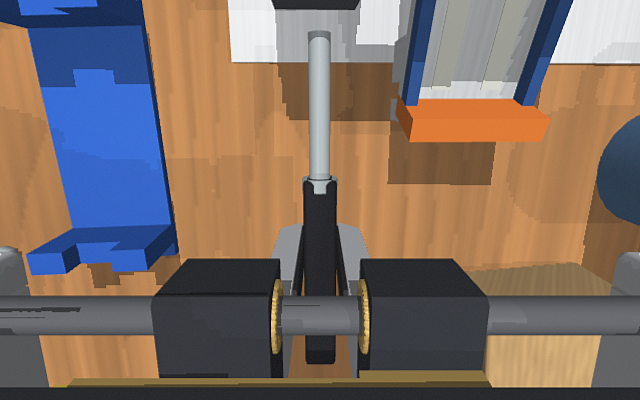

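Call:
{"method": "jog_arm", "body": {
  "targets": [
    {"dx": 0, "dy": 0, "dz": -25, "spin": 0, "fingers": 0},
    {"dx": 0, "dy": 0, "dz": -25, "spin": 0, "fingers": 0},
    {"dx": 0, "dy": 0, "dz": -20, "spin": 0, "fingers": 0},
    {"dx": -20, "dy": -6, "dz": 0, "spin": -0.9, "fingers": 0},
    {"dx": -20, "dy": -6, "dz": 0, "spin": -0.9, "fingers": 0},
    {"dx": -20, "dy": -6, "dz": 0, "spin": 0, "fingers": 0},
    {"dx": -20, "dy": -6, "dz": 0, "spin": 0, "fingers": 0},
    {"dx": -20, "dy": -6, "dz": 0, "spin": 0, "fingers": 0},
    {"dx": -18, "dy": -6, "dz": 0, "spin": 0, "fingers": 0},
    {"dx": 0, "dy": 0, "dz": 0, "spin": 0, "fingers": 0}
  ]
}}

```text
t: 9.2
eef_pos: [0.4327, -0.0963, 0.3067]
eef_rot: [3.104, 0.073, 0.053]
force: [0.8, 0.3, -1.3]
grip_width: 0.168
```

```bash
python3 - <<'E'
from h import *
go(444.5,-96.6,52,2.75); im,c=shot("wrist","w8.png")
E
```

```text
t 9.2 grasp [ 439.  -102.7  126.5] head 2.72 tilt [ 2.01 -2.02] w 15.8 F [ 0.8  0.3 -1.3] -> d [ 3.3 -8.6 74.4] spin -0.03 q6 -0.33
```

View pics/w8.png

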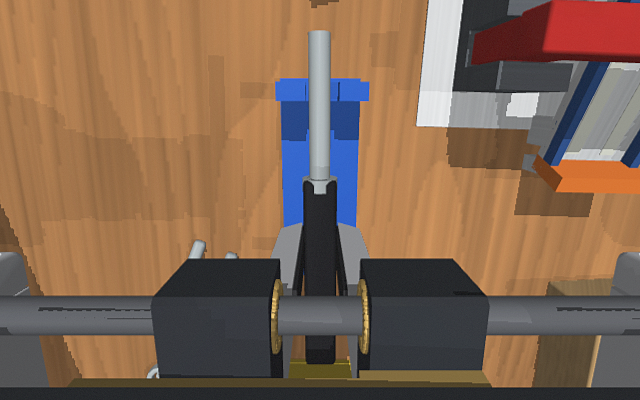

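```bash
python3 - <<'E'
from h import *
im=cv2.imread("pics/w8.png"); c=cam("wrist")
m=mask(im,(105,120,40),(125,255,255))
for r in (88,95,110,140,170,200):
    x=np.flatnonzero(m[r,240:400])+240; print(r,x[0],x[-1],[ray(c,(u,r),z)[0]*1000 for u in(x[0],x[-1]) for z in (.045,.006)])
hsv=cv2.cvtColor(im,cv2.COLOR_BGR2HSV)
print("drift",ray(c,[(308.5,35),(329.5,35),(309,170),(329.5,170)],.119)*1000)
print("handle",ray(c,[(303,230),(336,230)],.126)*1000)
E
```

```text
88 275 368 [array([408.15431369, -25.39586576]), array([404.81101315, -24.65582832]), array([468.34517651, -22.5264688 ]), array([474.74255309, -21.32207733])]
95 276 368 [array([408.85790294, -29.71005147]), array([405.62846413, -29.66817798]), array([468.70939177, -26.89460323]), array([475.16570925, -26.39710622])]
110 281 358 [array([412.25419386, -39.01993878]), array([409.57437623, -40.48468277]), array([462.8738396 , -36.70830434]), array([468.38579066, -37.79895691])]
140 282 357 [array([413.27277112, -58.54650241]), array([410.75778968, -63.17122688]), array([463.68588981, -56.38743133]), array([469.32925481, -60.66275368])]
170 283 357 [array([414.33793739, -78.96619741]), array([411.99533162, -86.89543765]), array([465.22773568, -76.93775961]), array([471.12061734, -84.53873811])]
200 283 356 [array([ 414.75428263, -100.36741362]), array([ 412.47905395, -111.76000905]), array([466.1328456 , -98.47908097]), array([ 472.17220104, -109.56608785])]
drift [[428.5960091   -4.19517335]
 [437.6629705   -3.7213993 ]
 [431.11372245 -63.42947218]
 [440.88108403 -63.04015083]]
handle [[429.28703746 -91.27305493]
 [445.07803058 -90.74406593]]
```

Call:
{"method": "jog_arm", "body": {
  "targets": [
    {"dx": 2, "dy": -8.5, "dz": 0, "spin": 0, "fingers": 0},
    {"dx": 0, "dy": 0, "dz": 20, "spin": 0, "fingers": 0},
    {"dx": 0, "dy": 0, "dz": 20, "spin": 0, "fingers": 0},
    {"dx": 0, "dy": 0, "dz": 15, "spin": 0, "fingers": 0},
    {"dx": 0, "dy": 0, "dz": 5, "spin": 0, "fingers": 0}
  ]
}}

```text
t: 9.75
eef_pos: [0.4418, -0.0886, 0.2463]
eef_rot: [3.103, 0.073, 0.063]
force: [0.4, 1.2, -1.7]
grip_width: 0.163
```

```bash
python3 - <<'E'
from h import *
go(443.1,-96.4,52,2.75)
E
```

```text
t 9.75 grasp [449.2 -95.2  66.2] head 2.73 tilt [ 2.37 -2.1 ] w 15.3 F [ 0.4  1.2 -1.7] -> d [-6.7  0.4 13.9] spin -0.02 q6 -0.3
```

Call:
{"method": "jog_arm", "body": {
  "targets": [
    {"dx": -5.5, "dy": 0, "dz": 0, "spin": 0, "fingers": 0},
    {"dx": -1, "dy": 0.5, "dz": 5, "spin": 0, "fingers": 0}
  ]
}}

```text
t: 9.95
eef_pos: [0.4361, -0.0893, 0.2411]
eef_rot: [3.103, 0.074, 0.063]
force: [-0.8, 0.1, -1.2]
grip_width: 0.169
```

```bash
python3 - <<'E'
from h import *
go(443.1,-96.4,52,2.75); im,c=shot("wrist","w9.png")
m=mask(im,(105,120,40),(125,255,255)); hsv=cv2.cvtColor(im,cv2.COLOR_BGR2HSV)
for r in range(60,170,12):
    x=np.flatnonzero(m[r,240:400])+240; 
    y=np.flatnonzero((hsv[r,290:350,1]<70)&(hsv[r,290:350,2]>70))+290
    print(r,x[[0,-1]].mean() if len(x) else 0,(x[0],x[-1]) if len(x) else 0,(y[0],y[-1]) if len(y) else 0)
E
```

```text
t 9.95 grasp [443.6 -95.8  61. ] head 2.76 tilt [ 2.38 -2.09] w 15.9 F [-0.8  0.1 -1.2] -> d [-0.9  0.2  9. ] spin 0.01 q6 -0.31
60 0 0 (np.int64(308), np.int64(330))
72 0 0 (np.int64(308), np.int64(329))
84 285.5 (np.int64(263), np.int64(308)) (np.int64(309), np.int64(329))
96 316.0 (np.int64(252), np.int64(380)) (np.int64(309), np.int64(329))
108 316.5 (np.int64(253), np.int64(380)) (np.int64(309), np.int64(329))
120 314.5 (np.int64(264), np.int64(365)) (np.int64(309), np.int64(329))
132 314.0 (np.int64(264), np.int64(364)) (np.int64(309), np.int64(329))
144 314.5 (np.int64(265), np.int64(364)) (np.int64(309), np.int64(329))
156 314.5 (np.int64(265), np.int64(364)) (np.int64(310), np.int64(329))
168 314.5 (np.int64(266), np.int64(363)) (np.int64(310), np.int64(329))
```

Call:
{"method": "jog_arm", "body": {
  "targets": [
    {"dx": -1.5, "dy": 0, "dz": 4, "spin": 0, "fingers": 0},
    {"dx": -0.5, "dy": 0, "dz": 3, "spin": 0, "fingers": 0},
    {"dx": 0, "dy": 0, "dz": 2, "spin": 0, "fingers": 0}
  ]
}}

```text
t: 10.3
eef_pos: [0.4345, -0.0899, 0.2317]
eef_rot: [3.102, 0.073, 0.065]
force: [0.4, -0.1, 0.8]
grip_width: 0.168
```

```bash
python3 - <<'E'
from h import *
go(442,-96.4,52,2.75)
E
```

```text
t 10.3 grasp [442.2 -96.6  51.5] head 2.74 tilt [ 2.46 -2.12] w 15.8 F [ 0.4 -0.1  0.8] -> d [-0.2 -0.1 -0.5] spin -0.01 q6 -0.31
```

Call:
{"method": "jog_arm", "body": {
  "targets": [
    {"dx": 0, "dy": 0, "dz": 1.5, "spin": 0, "fingers": 0},
    {"dx": 0, "dy": 0, "dz": 0, "spin": 0, "fingers": 20},
    {"dx": 0, "dy": 0, "dz": 0, "spin": 0, "fingers": 30},
    {"dx": 0, "dy": 0, "dz": 0, "spin": 0, "fingers": 50},
    {"dx": 0, "dy": 0, "dz": 0, "spin": 0, "fingers": 50},
    {"dx": 0, "dy": 0, "dz": 0, "spin": 0, "fingers": 50},
    {"dx": 0, "dy": 0, "dz": -15, "spin": 0, "fingers": 50},
    {"dx": 0, "dy": 0, "dz": -30, "spin": 0, "fingers": 50},
    {"dx": 0, "dy": 0, "dz": -40, "spin": 0, "fingers": 70},
    {"dx": 0, "dy": 0, "dz": -40, "spin": 0, "fingers": 70},
    {"dx": 0, "dy": 0, "dz": 0, "spin": 0, "fingers": 70}
  ]
}}

```text
t: 11.4
eef_pos: [0.429, -0.0852, 0.3595]
eef_rot: [3.102, 0.073, 0.064]
force: [0.2, -0.1, -0.7]
grip_width: 0.73
```

```bash
python3 - <<'E'
from h import *
go(594,8,91,90); im,c=shot("wrist","w10.png")
cv2.imwrite("pics/w10c.png",im[:, :560])
E
```

```text
t 11.4 grasp [436.6 -91.8 179.4] head 2.72 tilt [ 2.42 -2.1 ] w 68.6 F [ 0.2 -0.1 -0.7] -> d [158.2 -95.8  91.2] spin -87.28 q6 -0.31
```

View pics/w10.png

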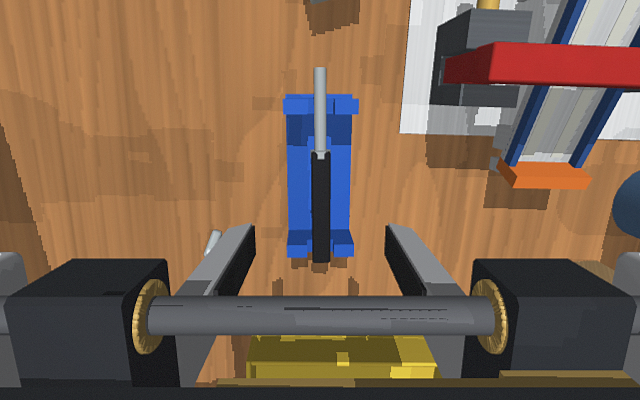

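Call:
{"method": "jog_arm", "body": {
  "targets": [
    {"dx": 0, "dy": 0, "dz": -5, "spin": -8, "fingers": 46},
    {"dx": 0, "dy": 0, "dz": 0, "spin": -8, "fingers": 46},
    {"dx": 0, "dy": 0, "dz": 0, "spin": -8, "fingers": 46},
    {"dx": 0, "dy": 0, "dz": 0, "spin": -8, "fingers": 46},
    {"dx": 0, "dy": 0, "dz": 0, "spin": -8, "fingers": 46},
    {"dx": 0, "dy": 0, "dz": 0, "spin": -8, "fingers": 46},
    {"dx": 0, "dy": 0, "dz": 0, "spin": -8, "fingers": 46},
    {"dx": 0, "dy": 0, "dz": 0, "spin": -8, "fingers": 46},
    {"dx": 0, "dy": 0, "dz": 0, "spin": -8, "fingers": 46},
    {"dx": 0, "dy": 0, "dz": 0, "spin": -8, "fingers": 46},
    {"dx": 0, "dy": 0, "dz": 0, "spin": -8, "fingers": 46}
  ]
}}

```text
t: 12.55
eef_pos: [0.4272, -0.0849, 0.348]
eef_rot: [2.116, 2.274, -0.013]
force: [0.2, 0.3, -0.2]
grip_width: 0.487
```

Call:
{"method": "jog_arm", "body": {
  "targets": [
    {"dx": 25, "dy": 35, "dz": 0, "spin": 0, "fingers": 46},
    {"dx": 25, "dy": 35, "dz": 0, "spin": 0, "fingers": 46},
    {"dx": 25, "dy": 35, "dz": 0, "spin": 0, "fingers": 46},
    {"dx": 22, "dy": 35, "dz": 0, "spin": 0, "fingers": 46},
    {"dx": 0, "dy": 18, "dz": 0, "spin": 0, "fingers": 46},
    {"dx": 0, "dy": 0, "dz": 0, "spin": 0, "fingers": 46}
  ]
}}

```text
t: 13.15
eef_pos: [0.5818, 0.0283, 0.337]
eef_rot: [2.115, 2.287, -0.026]
force: [-0.6, 1.2, -0.2]
grip_width: 0.487
```

```bash
python3 - <<'E'
from h import *
go(602,10.3,108,90.7); im,c=shot("wrist","w11.png")
m=mask(im,(0,150,60),(5,255,255))|mask(im,(174,150,60),(180,255,255))
for b in blobs(m,500)[:2]: print("red",cv2.boundingRect(b),rect(c,b,.104))
E
```

```text
t 13.15 grasp [583.3  22.9 156.7] head 94.49 tilt [ 0.48 -1.72] w 45.8 F [-0.6  1.2 -0.2] -> d [-12.5  17.4  49.2] spin 3.79 q6 -1.65
red (277, 143, 46, 153) (array([585.1,   9.1]), 101.5, 24.0, 0.9)
red (275, 335, 36, 35) (array([678. ,  10.5]), 27.8, 23.7, 0.8)
```

Call:
{"method": "jog_arm", "body": {
  "targets": [
    {"dx": -13, "dy": 17, "dz": 0, "spin": 3.8, "fingers": 46},
    {"dx": 0, "dy": 0, "dz": 15, "spin": 0, "fingers": 46},
    {"dx": 0, "dy": 0, "dz": 8, "spin": 0, "fingers": 46},
    {"dx": 0, "dy": 0, "dz": 0, "spin": 0, "fingers": 46}
  ]
}}

```text
t: 13.6
eef_pos: [0.5964, 0.0138, 0.3111]
eef_rot: [2.196, 2.214, -0.03]
force: [-0.1, 0.2, -0.6]
grip_width: 0.487
```

```bash
python3 - <<'E'
from h import *
go(602,9.6,108,90.7); im,c=shot("wrist","w12.png")
m=mask(im,(0,150,60),(5,255,255))|mask(im,(174,150,60),(180,255,255))
for b in blobs(m,500)[:2]: print("red",cv2.boundingRect(b),rect(c,b,.104))
E
```

```text
t 13.6 grasp [596.9   8.4 130.7] head 90.45 tilt [ 0.15 -1.71] w 45.8 F [-0.1  0.2 -0.6] -> d [ 1.8  5.1 22.7] spin -0.25 q6 -1.6
red (298, 131, 45, 165) (array([585.1,   9. ]), 94.2, 23.5, 1.1)
red (303, 335, 39, 43) (array([673.3,  10.3]), 29.7, 23.5, 1.2)
```

Call:
{"method": "jog_arm", "body": {
  "targets": [
    {"dx": 1.5, "dy": 4, "dz": 8, "spin": -0.2, "fingers": 46},
    {"dx": 0, "dy": 0, "dz": 8, "spin": 0, "fingers": 46},
    {"dx": 0, "dy": 0, "dz": 6, "spin": 0, "fingers": 46}
  ]
}}

```text
t: 13.95
eef_pos: [0.6004, 0.0148, 0.2899]
eef_rot: [2.19, 2.217, -0.027]
force: [-0.5, 0.2, 0.5]
grip_width: 0.486
```

```bash
python3 - <<'E'
from h import *
go(602,9.6,108,90.7)
E
```

```text
t 13.95 grasp [601.5   9.4 109.6] head 90.68 tilt [ 0.34 -1.72] w 45.7 F [-0.5  0.2  0.5] -> d [0.2 0.5 1.6] spin -0.02 q6 -1.6
```

Good. Close and lift gently.

Call:
{"method": "jog_arm", "body": {
  "targets": [
    {"dx": 0, "dy": 0, "dz": 1, "spin": 0, "fingers": 10},
    {"dx": 0, "dy": 0, "dz": 0, "spin": 0, "fingers": 10},
    {"dx": 0, "dy": 0, "dz": 0, "spin": 0, "fingers": 10},
    {"dx": 0, "dy": 0, "dz": 0, "spin": 0, "fingers": 10},
    {"dx": 0, "dy": 0, "dz": 0, "spin": 0, "fingers": 10},
    {"dx": 0, "dy": 0, "dz": -5, "spin": 0, "fingers": 10},
    {"dx": 0, "dy": 0, "dz": -5, "spin": 0, "fingers": 10}
  ]
}}

```text
t: 14.65
eef_pos: [0.6, 0.0153, 0.2977]
eef_rot: [2.192, 2.219, -0.03]
force: [0.1, 0.4, -2.0]
grip_width: 0.254
```

```bash
python3 - <<'E'
from h import *
go(602,9.6,200,90.7)
E
```

```text
t 14.65 grasp [600.5   9.9 117.4] head 90.7 tilt [ 0.16 -1.71] w 23.9 F [ 0.1  0.4 -2. ] -> d [ -2.8   1.6 -82.6] spin 0.0 q6 -1.6
```

Call:
{"method": "jog_arm", "body": {
  "targets": [
    {"dx": -0.3, "dy": 0, "dz": -10, "spin": 0, "fingers": 10},
    {"dx": -0.5, "dy": 0, "dz": -15, "spin": 0, "fingers": 10},
    {"dx": -0.6, "dy": 0, "dz": -20, "spin": 0, "fingers": 10},
    {"dx": -0.6, "dy": 0, "dz": -20, "spin": 0, "fingers": 10},
    {"dx": -0.6, "dy": 0, "dz": -20, "spin": 0, "fingers": 10},
    {"dx": 0, "dy": 0, "dz": -15, "spin": 0, "fingers": 10},
    {"dx": 0, "dy": 0, "dz": 0, "spin": 0, "fingers": 10}
  ]
}}

```text
t: 15.35
eef_pos: [0.5991, 0.0157, 0.4073]
eef_rot: [2.19, 2.217, -0.027]
force: [0.6, -1.1, -2.9]
grip_width: 0.254
```

```bash
python3 - <<'E'
from h import *
go(467,-348,200,90.7)
E
```

```text
t 15.35 grasp [600.1  10.4 227. ] head 90.71 tilt [ 0.33 -1.71] w 23.9 F [ 0.6 -1.1 -2.9] -> d [-355.7 -137.7   36.9] spin 0.01 q6 -1.61
```

Call:
{"method": "jog_arm", "body": {
  "targets": [
    {"dx": -15, "dy": -6, "dz": 0, "spin": 0, "fingers": 10},
    {"dx": -30, "dy": -12, "dz": 0, "spin": 0, "fingers": 10},
    {"dx": -30, "dy": -12, "dz": 0, "spin": 0, "fingers": 10},
    {"dx": -30, "dy": -12, "dz": 0, "spin": 0, "fingers": 10},
    {"dx": -30, "dy": -12, "dz": 0, "spin": 0, "fingers": 10},
    {"dx": -30, "dy": -12, "dz": 0, "spin": 0, "fingers": 10},
    {"dx": -30, "dy": -12, "dz": 0, "spin": 0, "fingers": 10},
    {"dx": -30, "dy": -12, "dz": 0, "spin": 0, "fingers": 10},
    {"dx": -30, "dy": -12, "dz": 0, "spin": 0, "fingers": 10},
    {"dx": -30, "dy": -12, "dz": 0, "spin": 0, "fingers": 10},
    {"dx": -30, "dy": -12, "dz": 0, "spin": 0, "fingers": 10},
    {"dx": -20, "dy": -6, "dz": 0, "spin": 0, "fingers": 10}
  ]
}}

```text
t: 16.55
eef_pos: [0.4592, -0.3379, 0.4088]
eef_rot: [2.196, 2.227, -0.035]
force: [-0.2, 0.9, -3.3]
grip_width: 0.251
```

```bash
python3 - <<'E'
from h import *
go(467,-348,170,90.0); im,c=shot("wrist","w13.png")
m=mask(im,(22,120,60),(34,255,255))
for b in blobs(m,500)[:2]: print("y",cv2.boundingRect(b),rect(c,b,.045))
m=mask(im,(0,150,60),(5,255,255))|mask(im,(174,150,60),(180,255,255))
for b in blobs(m,500)[:3]: print("red",cv2.boundingRect(b),rect(c,b,.22))
E
```

```text
t 16.55 grasp [ 458.1 -342.6  228.5] head 90.81 tilt [-0.34 -1.5 ] w 23.6 F [-0.2  0.9 -3.3] -> d [-4.   9.1 58.5] spin 0.81 q6 -2.27
y (224, 98, 181, 161) (array([ 457.3, -353. ]), 169.8, 161.9, -89.8)
red (295, 127, 51, 169) (array([ 439.9, -342.2]), 86.8, 24.6, 0.8)
red (298, 335, 44, 43) (array([ 520. , -341.3]), 26.5, 23.9, 1.5)
```

View pics/w13.png

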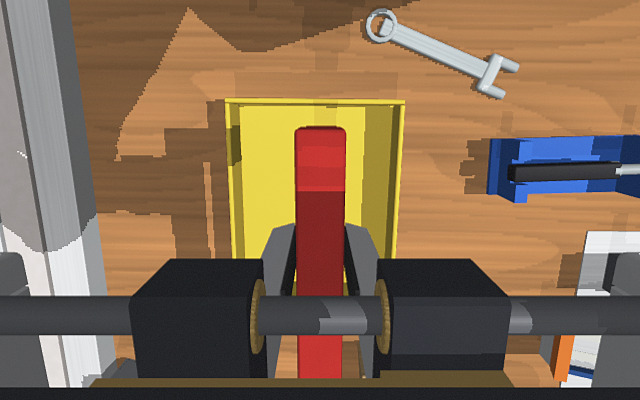

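Call:
{"method": "jog_arm", "body": {
  "targets": [
    {"dx": -4, "dy": 9, "dz": 0, "spin": 0, "fingers": 10},
    {"dx": 0, "dy": 0, "dz": 25, "spin": 0, "fingers": 10},
    {"dx": 0, "dy": 0, "dz": 25, "spin": 0, "fingers": 10},
    {"dx": 0, "dy": 0, "dz": 25, "spin": 0, "fingers": 10},
    {"dx": 0, "dy": 0, "dz": 25, "spin": 0, "fingers": 10},
    {"dx": 0, "dy": 0, "dz": 15, "spin": 0, "fingers": 10}
  ]
}}

```text
t: 17.2
eef_pos: [0.4671, -0.3483, 0.2889]
eef_rot: [2.198, 2.223, -0.037]
force: [-0.2, 0.5, -2.5]
grip_width: 0.249
```

```bash
python3 - <<'E'
from h import *
go(467,-350,95,90.0)
E
```

```text
t 17.2 grasp [ 466.  -353.2  108.6] head 90.66 tilt [-0.33 -1.56] w 23.4 F [-0.2  0.5 -2.5] -> d [ 3.6  1.1 13.5] spin 0.66 q6 -2.27
```

Call:
{"method": "jog_arm", "body": {
  "targets": [
    {"dx": 3, "dy": 0, "dz": 6, "spin": 0, "fingers": 10},
    {"dx": 0, "dy": 0, "dz": 5, "spin": 0, "fingers": 10},
    {"dx": 0, "dy": 0, "dz": 3, "spin": 0, "fingers": 10}
  ]
}}

```text
t: 17.5
eef_pos: [0.4675, -0.3448, 0.2722]
eef_rot: [2.199, 2.227, -0.037]
force: [5.1, -0.2, 14.8]
grip_width: 0.255
```

```bash
python3 - <<'E'
from h import *
go(467,-350,95,90.0)
E
```

```text
t 17.5 grasp [ 466.  -349.3   91.9] head 90.74 tilt [-0.47 -1.44] w 23.9 F [ 5.1 -0.2 14.8] -> d [-0.8  0.9 -3.1] spin 0.74 q6 -2.27
```

Call:
{"method": "jog_arm", "body": {
  "targets": [
    {"dx": 0, "dy": 0, "dz": -2, "spin": 0, "fingers": 10},
    {"dx": 0, "dy": 0, "dz": 0, "spin": 0, "fingers": 29},
    {"dx": 0, "dy": 0, "dz": 0, "spin": 0, "fingers": 29},
    {"dx": 0, "dy": 0, "dz": 0, "spin": 0, "fingers": 29},
    {"dx": 0, "dy": 0, "dz": 0, "spin": 0, "fingers": 29},
    {"dx": 0, "dy": 0, "dz": 0, "spin": 0, "fingers": 32},
    {"dx": 0, "dy": 0, "dz": 0, "spin": 0, "fingers": 34},
    {"dx": 0, "dy": 0, "dz": -20, "spin": 0, "fingers": 40},
    {"dx": 0, "dy": 0, "dz": -30, "spin": 0, "fingers": 50},
    {"dx": 0, "dy": 0, "dz": -40, "spin": 0, "fingers": 60},
    {"dx": 0, "dy": 0, "dz": -45, "spin": 0, "fingers": 70}
  ]
}}

```text
t: 18.6
eef_pos: [0.4685, -0.3411, 0.4105]
eef_rot: [2.203, 2.232, -0.038]
force: [-0.7, -0.3, -0.2]
grip_width: 0.645
```

```bash
python3 - <<'E'
from h import *
go(467,-350,250,0.0); im,c=shot("wrist","w14.png")
m=mask(im,(22,120,60),(34,255,255))
for b in blobs(m,500)[:2]: print("y",cv2.boundingRect(b),rect(c,b,.045))
m=mask(im,(0,150,60),(5,255,255))|mask(im,(174,150,60),(180,255,255))
for b in blobs(m,300)[:3]: print("red",cv2.boundingRect(b),rect(c,b,.05))
it,ct=shot("top","t14.png"); print("drv",drivers(it,ct))
m=mask(it,(0,150,60),(5,255,255))|mask(it,(174,150,60),(180,255,255))
for b in blobs(m,100)[:3]: print("redtop",cv2.boundingRect(b),rect(ct,b,.05))
a=np.hstack([im[:,160:500],it[120:320,150:490].repeat(2,0)[:400]])
cv2.imwrite("pics/m14.png",a)
E
```

```text
t 18.6 grasp [ 466.1 -345.   230.1] head 90.74 tilt [-0.76 -1.21] w 60.6 F [-0.7 -0.3 -0.2] -> d [ -5.5   0.6 -19.8] spin 90.74 q6 -2.27
y (226, 91, 181, 205) (array([ 481.4, -352.8]), 210.0, 169.8, 0.2)
red (303, 127, 27, 157) (array([ 489.2, -351.2]), 159.8, 25.6, 1.0)
drv [(array([421.9, 392.3]), 72.9, 45.7, -80.4), (array([437.9, 286.9]), 75.7, 45.6, 81.0), (array([438.3,  96.3]), 72.5, 46.2, -72.0)]
redtop (449, 194, 16, 59) (array([ 497.4, -349.1]), 158.0, 36.5, -0.1)
redtop (256, 284, 35, 10) (array([330.4, 149. ]), 89.6, 23.3, 88.9)
```

View pics/m14.png

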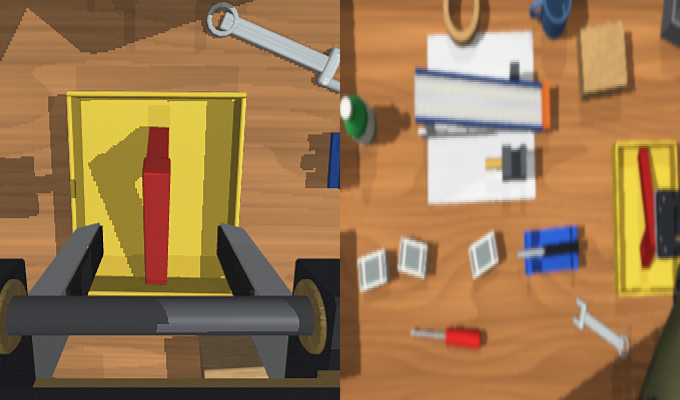

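Call:
{"method": "jog_arm", "body": {
  "targets": [
    {"dx": 0, "dy": 0, "dz": 0, "spin": 8.1, "fingers": 70},
    {"dx": 0, "dy": 0, "dz": 0, "spin": 8.1, "fingers": 70},
    {"dx": 0, "dy": 0, "dz": 0, "spin": 8.1, "fingers": 70},
    {"dx": 0, "dy": 0, "dz": 0, "spin": 8.1, "fingers": 70},
    {"dx": 0, "dy": 0, "dz": 0, "spin": 8.1, "fingers": 70},
    {"dx": 0, "dy": 0, "dz": 0, "spin": 8.1, "fingers": 70},
    {"dx": 0, "dy": 0, "dz": 0, "spin": 8.1, "fingers": 70},
    {"dx": 0, "dy": 0, "dz": 0, "spin": 8.1, "fingers": 70},
    {"dx": 0, "dy": 0, "dz": 0, "spin": 8.1, "fingers": 70}
  ]
}}

```text
t: 19.6
eef_pos: [0.4684, -0.3412, 0.4122]
eef_rot: [3.089, 0.408, -0.015]
force: [-0.1, 0.6, -0.5]
grip_width: 0.746
```

Call:
{"method": "jog_arm", "body": {
  "targets": [
    {"dx": 10, "dy": -39, "dz": 0, "spin": 0, "fingers": 70},
    {"dx": 10, "dy": -39, "dz": 0, "spin": 0, "fingers": 70},
    {"dx": 10, "dy": -39, "dz": 0, "spin": 0, "fingers": 70},
    {"dx": 10, "dy": -39, "dz": 0, "spin": 0, "fingers": 70},
    {"dx": 10, "dy": -39, "dz": 0, "spin": 0, "fingers": 70},
    {"dx": 10, "dy": -39, "dz": 0, "spin": 0, "fingers": 70},
    {"dx": 10, "dy": -39, "dz": 0, "spin": 0, "fingers": 70},
    {"dx": 10, "dy": -39, "dz": 0, "spin": 0, "fingers": 70},
    {"dx": 10, "dy": -39, "dz": 0, "spin": 0, "fingers": 70},
    {"dx": 10, "dy": -39, "dz": 0, "spin": 0, "fingers": 70},
    {"dx": 5, "dy": -20, "dz": 20, "spin": 0, "fingers": 70},
    {"dx": 0, "dy": 0, "dz": 20, "spin": 0, "fingers": 70}
  ]
}}

```text
t: 20.8
eef_pos: [0.4632, 0.0965, 0.3547]
eef_rot: [3.093, 0.394, -0.015]
force: [-0.2, 0.0, 0.5]
grip_width: 0.742
```

```bash
python3 - <<'E'
from h import *
im,c=shot("top","t15.png"); print("top",drivers(im,c))
go(438.3,96.3,130,18); im,c=shot("wrist","w15.png"); print("wrist",drivers(im,c))
E
```

```text
top [(array([421.9, 392.2]), 73.2, 45.7, -80.4), (array([438. , 286.6]), 75.8, 46.0, 80.4)]
t 20.85 grasp [460.8  91.1 171.4] head 14.5 tilt [-0.62 -1.44] w 70.0 F [-1.2 -0.2 -2.8] -> d [-19.8 -11.6  41.5] spin -3.5 q6 -0.11
wrist [(array([436.6,  98.6]), 74.2, 44.1, -71.9)]
```

Call:
{"method": "jog_arm", "body": {
  "targets": [
    {"dx": -21, "dy": -14, "dz": 20, "spin": -3.6, "fingers": 70},
    {"dx": 0, "dy": 0, "dz": 40, "spin": 0, "fingers": 70},
    {"dx": 0, "dy": 0, "dz": 30, "spin": 0, "fingers": 70},
    {"dx": 0, "dy": 0, "dz": 0, "spin": 0, "fingers": 70}
  ]
}}

```text
t: 21.3
eef_pos: [0.4384, 0.0996, 0.2639]
eef_rot: [3.079, 0.49, -0.017]
force: [-0.3, 0.6, 1.5]
grip_width: 0.744
```

```bash
python3 - <<'E'
from h import *
im,c=shot("wrist","w16.png"); go(437.5,98,27,18);print("wrist",drivers(im,c))
E
```

```text
t 21.35 grasp [438.2  95.2  85.4] head 18.05 tilt [-0.27 -1.4 ] w 70.0 F [-0.1 -0.7  0.6] -> d [ 0.9 -4.1 58.3] spin 0.05 q6 -0.15
wrist [(array([436.1,  99.6]), 75.6, 43.7, -71.9)]
```

Call:
{"method": "jog_arm", "body": {
  "targets": [
    {"dx": -0.5, "dy": -4, "dz": 20, "spin": 0, "fingers": 70},
    {"dx": 0, "dy": 0, "dz": 25, "spin": 0, "fingers": 70},
    {"dx": 0, "dy": 0, "dz": 13, "spin": 0, "fingers": 70},
    {"dx": 0, "dy": 0, "dz": 0, "spin": 0, "fingers": 30},
    {"dx": 0, "dy": 0, "dz": 0, "spin": 0, "fingers": 30},
    {"dx": 0, "dy": 0, "dz": 0, "spin": 0, "fingers": 30},
    {"dx": 0, "dy": 0, "dz": 0, "spin": 0, "fingers": 30},
    {"dx": 0, "dy": 0, "dz": 0, "spin": 0, "fingers": 30}
  ]
}}

```text
t: 22.15
eef_pos: [0.4419, 0.1012, 0.2177]
eef_rot: [3.08, 0.484, 0.01]
force: [-1.0, -0.1, -1.5]
grip_width: 0.464
```

```bash
python3 - <<'E'
from h import *
go(437.5,98,27,18)
E
```

```text
t 22.15 grasp [443.8  97.1  37.4] head 17.88 tilt [ 0.59 -1.29] w 43.6 F [-1.  -0.1 -1.5] -> d [-5.7 -3.  10.3] spin -0.12 q6 -0.14
```

Call:
{"method": "jog_arm", "body": {
  "targets": [
    {"dx": 0, "dy": 0, "dz": -15, "spin": 0, "fingers": 30},
    {"dx": 0, "dy": 0, "dz": -40, "spin": 0, "fingers": 30},
    {"dx": 0, "dy": 0, "dz": -45, "spin": 0, "fingers": 30},
    {"dx": 0, "dy": 0, "dz": -45, "spin": 0, "fingers": 30},
    {"dx": 0, "dy": 0, "dz": 0, "spin": 8.5, "fingers": 30},
    {"dx": 0, "dy": 0, "dz": 0, "spin": 8.5, "fingers": 30},
    {"dx": 35, "dy": 8, "dz": 0, "spin": 0, "fingers": 30},
    {"dx": 40, "dy": 8, "dz": 0, "spin": 0, "fingers": 30},
    {"dx": 40, "dy": 8, "dz": 0, "spin": 0, "fingers": 30},
    {"dx": 40, "dy": 8, "dz": 0, "spin": 0, "fingers": 30},
    {"dx": 38, "dy": 8, "dz": 0, "spin": 0, "fingers": 30},
    {"dx": 0, "dy": 0, "dz": 0, "spin": 0, "fingers": 30}
  ]
}}

```text
t: 23.35
eef_pos: [0.6384, 0.064, 0.3754]
eef_rot: [3.12, 0.006, 0.021]
force: [-0.7, -0.2, -0.7]
grip_width: 0.463
```

```bash
python3 - <<'E'
from h import *
go(638,51,130,0.7); im,c=shot("wrist","w17.png"); 
cv2.imwrite("pics/m17.png",im[:340])
E
```

```text
t 23.35 grasp [640.8  60.1 195.1] head 0.23 tilt [ 0.77 -1.24] w 43.5 F [-0.7 -0.2 -0.7] -> d [-3.7  7.7 65.2] spin -0.47 q6 0.05
```

View pics/m17.png

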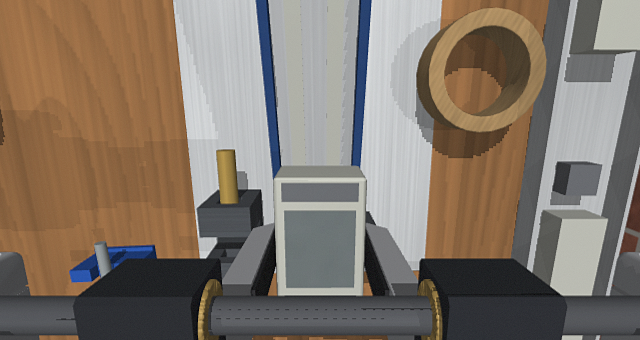

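```bash
cat > lane.py <<'E'
from h import *
T=np.tan(.36)
def onlane(c,uv,off=0.0107,y0=-64.4):
    z=.1
    for _ in range(30):
        p=ray(c,uv,z)[0]; z=.024+off+(p[1]-y0/1000)*T
    return p*1000
def lanec(im,c,rows,lo=200,hi=440):
    m=mask(im,(100,110,30),(125,255,255)); P=[]
    for r in rows:
        x=np.flatnonzero(m[r,lo:hi])+lo
        if len(x)<4: continue
        k=np.argmax(np.diff(x)); a,b=x[k],x[k+1]   # inner edges of both walls
        pa,pb=onlane(c,(a+.5,r)),onlane(c,(b-.5,r)); P.append(np.r_[(pa+pb)/2,pb[0]-pa[0]])
    return np.array(P)
def top_edges(im,c,row,z,lo=255,hi=390):
    hsv=cv2.cvtColor(im,cv2.COLOR_BGR2HSV)[row,lo:hi]
    x=np.flatnonzero((hsv[:,1]<40)&(hsv[:,2]>195))+lo
    return x[0],x[-1],ray(c,[(x[0],row),(x[-1],row)],z)*1000
if __name__=="__main__":
    im,c=cv2.imread("pics/w17.png"),cam("wrist")
    P=lanec(im,c,range(10,150,15)); print(P.round(1)); print(np.polyfit(P[:,1],P[:,0],1))
    for r in (195,225,270): print(top_edges(im,c,r,.192))
E
python3 lane.py
```

```text
[[634.  183.8  52.8]
 [634.  176.4  52.8]
 [634.  168.6  52.8]
 [634.  160.4  52.8]
 [634.3 151.9  53.4]
 [634.6 142.9  52.7]
 [634.6 133.5  52.7]
 [634.6 123.6  52.7]
 [635.  113.2  53.4]
 [635.  102.3  53.4]]
[-1.44319419e-02  6.36528635e+02]
(np.int64(264), np.int64(388), array([[610.45262388,  89.38586817],
       [669.25345154,  89.40626001]]))
(np.int64(283), np.int64(389), array([[619.0950453 ,  74.39941985],
       [670.52588496,  74.35421775]]))
(np.int64(275), np.int64(284), array([[614.57233435,  50.62752165],
       [619.07005473,  50.61482116]]))
```

Call:
{"method": "jog_arm", "body": {
  "targets": [
    {"dx": -2, "dy": 8, "dz": 10, "spin": -0.6, "fingers": 30},
    {"dx": -0.5, "dy": 0, "dz": 25, "spin": 0, "fingers": 30},
    {"dx": -0.5, "dy": 0, "dz": 20, "spin": 0, "fingers": 30},
    {"dx": 0, "dy": 0, "dz": 0, "spin": 0, "fingers": 30}
  ]
}}

```text
t: 23.8
eef_pos: [0.631, 0.0547, 0.319]
eef_rot: [3.12, 0.028, 0.02]
force: [-0.4, 0.0, -1.3]
grip_width: 0.463
```

```bash
python3 - <<'E'
from lane import *
go(639.1,51,123,0.8); im,c=shot("wrist","w18.png")
P=lanec(im,c,range(10,130,15)); print(P.round(1)[::3]); print(np.polyfit(P[:,1],P[:,0],1))
hsv=cv2.cvtColor(im,cv2.COLOR_BGR2HSV)
for r in (175,180,190,200): print(r,[tuple(hsv[r,u]) for u in (268,272,276,280,362,366,370)])
E
```

```text
t 23.8 grasp [633.3  50.8 138.7] head 1.05 tilt [ 0.74 -1.23] w 43.5 F [-0.4  0.  -1.3] -> d [ 5.6 -0.4 15.7] spin 0.25 q6 0.02
[[635.2 162.9  52.5]
 [635.6 144.5  52.2]
 [636.  123.3  51.9]]
[-1.84972701e-02  6.38219606e+02]
175 [(np.uint8(95), np.uint8(8), np.uint8(188)), (np.uint8(98), np.uint8(5), np.uint8(187)), (np.uint8(60), np.uint8(4), np.uint8(116)), (np.uint8(39), np.uint8(14), np.uint8(130)), (np.uint8(34), np.uint8(14), np.uint8(129)), (np.uint8(98), np.uint8(6), np.uint8(160)), (np.uint8(98), np.uint8(7), np.uint8(152))]
180 [(np.uint8(102), np.uint8(7), np.uint8(186)), (np.uint8(96), np.uint8(7), np.uint8(194)), (np.uint8(36), np.uint8(13), np.uint8(189)), (np.uint8(33), np.uint8(13), np.uint8(189)), (np.uint8(35), np.uint8(15), np.uint8(188)), (np.uint8(40), np.uint8(14), np.uint8(108)), (np.uint8(70), np.uint8(5), np.uint8(157))]
190 [(np.uint8(98), np.uint8(5), np.uint8(186)), (np.uint8(107), np.uint8(9), np.uint8(190)), (np.uint8(36), np.uint8(14), np.uint8(185)), (np.uint8(32), np.uint8(17), np.uint8(200)), (np.uint8(33), np.uint8(15), np.uint8(188)), (np.uint8(30), np.uint8(2), np.uint8(111)), (np.uint8(103), np.uint8(23), np.uint8(101))]
200 [(np.uint8(100), np.uint8(4), np.uint8(186)), (np.uint8(108), np.uint8(7), np.uint8(189)), (np.uint8(34), np.uint8(11), np.uint8(180)), (np.uint8(30), np.uint8(14), np.uint8(197)), (np.uint8(33), np.uint8(13), np.uint8(189)), (np.uint8(120), np.uint8(2), np.uint8(125)), (np.uint8(113), np.uint8(116), np.uint8(57))]
```

Call:
{"method": "jog_arm", "body": {
  "targets": [
    {"dx": 5.5, "dy": 0, "dz": 4, "spin": 0.2, "fingers": 30},
    {"dx": 0, "dy": 0, "dz": 0, "spin": 0, "fingers": 30}
  ]
}}

```text
t: 24.05
eef_pos: [0.6367, 0.0549, 0.3189]
eef_rot: [3.12, 0.023, 0.027]
force: [0.9, -0.3, -1.0]
grip_width: 0.468
```

```bash
cat >> lane.py <<'E'
def check(ygo,name,zb=.0374):
    """lane centre line and held driver's top centre, same picture"""
    go(639.1,ygo,123,0.8); im,c=shot("wrist",name); s=state()
    P=lanec(im,c,range(10,130,10)); k=np.polyfit(P[:,1],P[:,0],1)
    zt=s["eef_pos"][2]-grip_depth-zb+.034
    d=ray(c,(320.5,200),zt)[0]*1000
    print("lane head",np.degrees(-k[0]).round(2),"lane x at driver",np.polyval(k,d[1]).round(1),"driver x",d.round(1))
E
python3 -c "
from lane import *
check(51,'w19.png')"
```

```text
t 24.05 grasp [639.8  51.  138.6] head 0.87 tilt [ 1.01 -1.22] w 44.0 F [ 0.9 -0.3 -1. ] -> d [-1.  -0.3 15.6] spin 0.07 q6 0.02
lane head 0.98 lane x at driver 636.9 driver x [637.5  77.3]
```

Call:
{"method": "jog_arm", "body": {
  "targets": [
    {"dx": -0.5, "dy": 0, "dz": 7, "spin": 0, "fingers": 30},
    {"dx": 0, "dy": 0, "dz": 6, "spin": 0, "fingers": 30},
    {"dx": 0, "dy": 0, "dz": 3, "spin": 0, "fingers": 30}
  ]
}}

```text
t: 24.4
eef_pos: [0.6364, 0.0546, 0.3039]
eef_rot: [3.12, 0.024, 0.033]
force: [-0.1, -0.1, -0.0]
grip_width: 0.464
```

```bash
python3 -c "
from lane import *
check(51,'w20.png')"
```

```text
t 24.4 grasp [640.2  50.8 123.6] head 0.9 tilt [ 1.2  -1.22] w 43.6 F [-0.1 -0.1 -0. ] -> d [-1.1 -0.2  0.5] spin 0.1 q6 0.02
lane head 0.94 lane x at driver 636.9 driver x [637.9  76.8]
```

Call:
{"method": "jog_arm", "body": {
  "targets": [
    {"dx": -1, "dy": 0, "dz": 1.5, "spin": 0, "fingers": 30},
    {"dx": 0, "dy": 0, "dz": 0, "spin": 0, "fingers": 56},
    {"dx": 0, "dy": 0, "dz": 0, "spin": 0, "fingers": 56},
    {"dx": 0, "dy": 0, "dz": 0, "spin": 0, "fingers": 56},
    {"dx": 0, "dy": 0, "dz": 0, "spin": 0, "fingers": 56},
    {"dx": 0, "dy": 0, "dz": -15, "spin": 0, "fingers": 70},
    {"dx": 0, "dy": 0, "dz": -30, "spin": 0, "fingers": 70},
    {"dx": 0, "dy": 0, "dz": -40, "spin": 0, "fingers": 70},
    {"dx": 0, "dy": 0, "dz": 0, "spin": 0, "fingers": 70}
  ]
}}

```text
t: 25.35
eef_pos: [0.6334, 0.0564, 0.3935]
eef_rot: [3.12, 0.024, 0.034]
force: [0.1, -0.7, -0.2]
grip_width: 0.745
```

```bash
python3 -c "
from lane import *
go(438,287,130,-9.3)
im,c=shot('scene','s21.png'); im,c=shot('wrist','w21.png')
m=mask(im,(0,0,110),(180,60,255))
it,ct=shot('top','t21.png'); print(drivers(it,ct),drivers(it,ct,.07))
# bench height comparison of white blob near stop
a=cv2.resize(it[130:230,210:380],None,fx=4,fy=4,interpolation=cv2.INTER_CUBIC); cv2.imwrite('pics/t21c.png',a)
"
```

```text
t 25.35 grasp [637.3  52.6 213.1] head 0.9 tilt [ 1.24 -1.21] w 70.0 F [ 0.1 -0.7 -0.2] -> d [-197.3 -239.1   73.8] spin 10.2 q6 0.02
[(array([437.6, 285.8]), 77.9, 46.0, 81.0), (array([421.9, 392.1]), 73.3, 45.7, -80.4)] [(array([438.1, 277.4]), 75.2, 44.4, 81.0), (array([423. , 380.1]), 70.8, 44.2, -80.4)]
```

```bash
python3 -c "
from lane import *
a=cv2.cvtColor(cv2.imread('pics/w17.png'),cv2.COLOR_BGR2HSV); print('label',a[240,320],'strip',a[190,320],'body',a[172,320],'lane',a[100,310])
t0=cv2.imread('pics/t14.png'); t=cv2.imread('pics/t21.png'); d=cv2.absdiff(t0,t).max(2)
m=((d>40)*255).astype(np.uint8)
ct=cam('top')
for b in blobs(m,25)[:6]: print(cv2.boundingRect(b),rect(ct,b,.06))
h=cv2.cvtColor(t,cv2.COLOR_BGR2HSV)
print(cv2.cvtColor(t0,cv2.COLOR_BGR2HSV)[247,293],[tuple(map(int,h[172,u])) for u in range(300,356,5)])
"
```

```text
label [ 87  20 117] strip [107  16 114] body [ 30  13 133] lane [108   7 173]
(357, 139, 251, 261) (array([ 332.3, -347.1]), 714.2, 647.7, 72.2)
(243, 107, 121, 293) (array([437.4,  61.3]), 767.8, 305.4, -1.5)
(162, 394, 81, 6) (array([ 66.5, 326.2]), 199.7, 12.1, 88.5)
(383, 298, 41, 16) (array([ 288.2, -189.6]), 112.3, 19.3, -71.2)
(265, 115, 8, 19) (array([772.6, 161.7]), 51.2, 16.9, -7.8)
(362, 319, 13, 11) (array([240.7, -95.7]), 38.6, 14.6, -47.2)
[ 87  18 159] [(31, 83, 83), (32, 86, 83), (31, 83, 83), (31, 86, 83), (31, 85, 87), (31, 82, 87), (31, 83, 114), (31, 80, 124), (77, 18, 131), (90, 18, 140), (83, 14, 149), (6, 24, 146)]
```

Call:
{"method": "jog_arm", "body": {
  "targets": [
    {"dx": -25, "dy": -30, "dz": 0, "spin": 0, "fingers": 70},
    {"dx": -25, "dy": -30, "dz": 0, "spin": 0, "fingers": 70},
    {"dx": -25, "dy": -30, "dz": 0, "spin": 0, "fingers": 70},
    {"dx": -25, "dy": -30, "dz": 0, "spin": 0, "fingers": 70},
    {"dx": -25, "dy": -30, "dz": 0, "spin": 0, "fingers": 70},
    {"dx": -25, "dy": -30, "dz": 0, "spin": 0, "fingers": 70},
    {"dx": -25, "dy": -30, "dz": 0, "spin": 0, "fingers": 70},
    {"dx": -22, "dy": -27, "dz": 20, "spin": 5, "fingers": 70},
    {"dx": 0, "dy": 0, "dz": 40, "spin": 5, "fingers": 70},
    {"dx": 0, "dy": 0, "dz": 30, "spin": 0, "fingers": 70},
    {"dx": 0, "dy": 0, "dz": 0, "spin": 0, "fingers": 70}
  ]
}}

```text
t: 26.6
eef_pos: [0.4223, 0.2954, 0.2769]
eef_rot: [3.104, -0.26, -0.002]
force: [-0.1, -0.4, 0.9]
grip_width: 0.748
```

```bash
python3 - <<'E'
from h import *
im,c=shot("wrist","w22.png"); go(438,287,37,-9);print("wrist",drivers(im,c))
im,c=shot("top","t22.png"); print("top",drivers(im,c))
m=mask(im,(70,8,100),(100,45,200))[155:195,215:360].copy()
for b in blobs(m,10): b=b+np.array([215,155]); print("label",cv2.boundingRect(b),rect(c,b,.06))
E
```

```text
t 26.65 grasp [422.6 290.8  98.5] head -9.58 tilt [-0.09 -1.48] w 70.3 F [-0.6 -0.   0.2] -> d [15.7 -0.4 61.6] spin -0.58 q6 0.72
wrist [(array([420.1, 393.2]), 68.7, 43.7, -80.1), (array([435.7, 290.1]), 75.8, 43.8, 80.5), (array([344.8, 274.8]), 56.1, 33.5, 63.1)]
top [(array([436.2, 275.8]), 54.1, 45.6, 81.0)]
label (339, 166, 12, 11) (array([640.8, -44.9]), 30.1, 27.4, 89.5)
```

Call:
{"method": "jog_arm", "body": {
  "targets": [
    {"dx": 14, "dy": 0, "dz": 15, "spin": 0, "fingers": 70},
    {"dx": 0, "dy": 0, "dz": 20, "spin": 0, "fingers": 70},
    {"dx": 0, "dy": 0, "dz": 15, "spin": 0, "fingers": 70},
    {"dx": 0, "dy": 0, "dz": 5, "spin": 0, "fingers": 70}
  ]
}}

```text
t: 27.1
eef_pos: [0.4406, 0.292, 0.2319]
eef_rot: [3.113, -0.262, 0.019]
force: [-0.1, 0.4, -0.7]
grip_width: 0.743
```

```bash
python3 - <<'E'
from h import *
go(438.5,289.5,37,-9.5)
E
```

```text
t 27.1 grasp [442.5 288.6  51.5] head -9.61 tilt [ 0.6  -1.08] w 69.9 F [-0.1  0.4 -0.7] -> d [-4.3 -0.4 14.4] spin -0.11 q6 0.7
```

Call:
{"method": "jog_arm", "body": {
  "targets": [
    {"dx": -3.5, "dy": 0, "dz": 10, "spin": 0, "fingers": 70},
    {"dx": 0, "dy": 0, "dz": 7, "spin": 0, "fingers": 70},
    {"dx": 0, "dy": 0, "dz": 0, "spin": 0, "fingers": 30},
    {"dx": 0, "dy": 0, "dz": 0, "spin": 0, "fingers": 30},
    {"dx": 0, "dy": 0, "dz": 0, "spin": 0, "fingers": 30},
    {"dx": 0, "dy": 0, "dz": 0, "spin": 0, "fingers": 30},
    {"dx": 0, "dy": 0, "dz": 0, "spin": 0, "fingers": 30}
  ]
}}

```text
t: 27.8
eef_pos: [0.4382, 0.2926, 0.2176]
eef_rot: [3.115, -0.262, 0.025]
force: [0.5, -0.0, -1.9]
grip_width: 0.466
```

```bash
python3 - <<'E'
from h import *
go(637,95,195,0.8)
E
```

```text
t 27.8 grasp [440.8 289.7  37.2] head -9.62 tilt [ 0.84 -0.94] w 43.8 F [ 0.5 -0.  -1.9] -> d [ 228.7  161.2 -151.7] spin -10.42 q6 0.71
```

Call:
{"method": "jog_arm", "body": {
  "targets": [
    {"dx": 0, "dy": 0, "dz": -15, "spin": 0, "fingers": 30},
    {"dx": 0, "dy": 0, "dz": -45, "spin": 0, "fingers": 30},
    {"dx": 0, "dy": 0, "dz": -45, "spin": 0, "fingers": 30},
    {"dx": 0, "dy": 0, "dz": -45, "spin": 0, "fingers": 30},
    {"dx": 0, "dy": 0, "dz": -20, "spin": -5.2, "fingers": 30},
    {"dx": 0, "dy": 0, "dz": 0, "spin": -5.2, "fingers": 30}
  ]
}}

```text
t: 28.4
eef_pos: [0.4351, 0.2952, 0.3936]
eef_rot: [3.123, 0.027, 0.018]
force: [0.1, -0.9, -2.0]
grip_width: 0.467
```

Call:
{"method": "jog_arm", "body": {
  "targets": [
    {"dx": 24, "dy": 24, "dz": 0, "spin": 0, "fingers": 30},
    {"dx": 24, "dy": 24, "dz": 0, "spin": 0, "fingers": 30},
    {"dx": 24, "dy": 24, "dz": 0, "spin": 0, "fingers": 30},
    {"dx": 24, "dy": 24, "dz": 0, "spin": 0, "fingers": 30},
    {"dx": 24, "dy": 24, "dz": 0, "spin": 0, "fingers": 30},
    {"dx": 24, "dy": 24, "dz": 0, "spin": 0, "fingers": 30},
    {"dx": 24, "dy": 24, "dz": 0, "spin": 0, "fingers": 30},
    {"dx": 22, "dy": 24, "dz": 0, "spin": 0, "fingers": 30},
    {"dx": 0, "dy": 0, "dz": 15, "spin": 0, "fingers": 30},
    {"dx": 0, "dy": 0, "dz": 0, "spin": 0, "fingers": 30}
  ]
}}

```text
t: 29.4
eef_pos: [0.6356, 0.0993, 0.3846]
eef_rot: [3.124, 0.037, 0.019]
force: [-1.1, 0.2, -2.0]
grip_width: 0.465
```

```bash
python3 -c "
from lane import *
check(91,'w23.png')"
```

```text
t 29.4 grasp [637.8  96.3 204.2] head 1.36 tilt [ 0.7  -0.96] w 43.7 F [-1.1  0.2 -2. ] -> d [ 0.2  4.  81.3] spin 0.56 q6 0.08
lane head 0.98 lane x at driver 636.4 driver x [635.2 122.9]
```

Call:
{"method": "jog_arm", "body": {
  "targets": [
    {"dx": 0, "dy": 4, "dz": 20, "spin": 0.5, "fingers": 30},
    {"dx": 0, "dy": 0, "dz": 20, "spin": 0, "fingers": 30},
    {"dx": 0, "dy": 0, "dz": 10, "spin": 0, "fingers": 30},
    {"dx": 0, "dy": 0, "dz": 0, "spin": 0, "fingers": 30}
  ]
}}

```text
t: 29.85
eef_pos: [0.6348, 0.0977, 0.3379]
eef_rot: [3.125, 0.029, 0.027]
force: [1.0, -0.6, -1.8]
grip_width: 0.468
```

```bash
python3 -c "
from lane import *
check(91,'w24.png')"
```

```text
t 29.85 grasp [638.   94.9 157.5] head 1.06 tilt [ 0.99 -0.91] w 44.0 F [ 1.  -0.6 -1.8] -> d [ 0.5  3.3 34.6] spin 0.26 q6 0.08
lane head 0.55 lane x at driver 635.8 driver x [635.5 121.3]
```

Call:
{"method": "jog_arm", "body": {
  "targets": [
    {"dx": 0, "dy": 0, "dz": 9, "spin": 0, "fingers": 30},
    {"dx": 0, "dy": 0, "dz": 7, "spin": 0, "fingers": 30},
    {"dx": 0, "dy": 0, "dz": 4, "spin": 0, "fingers": 30}
  ]
}}

```text
t: 30.2
eef_pos: [0.6353, 0.0982, 0.3204]
eef_rot: [3.126, 0.03, 0.035]
force: [0.3, -0.5, -1.8]
grip_width: 0.465
```

```bash
python3 -c "
from lane import *
check(95,'w25.png')"
```

```text
t 30.2 grasp [639.4  95.5 140.1] head 1.13 tilt [ 1.3  -0.88] w 43.7 F [ 0.3 -0.5 -1.8] -> d [-0.7  0.2 17.1] spin 0.33 q6 0.09
lane head 0.78 lane x at driver 636.0 driver x [637.  121.5]
```

Call:
{"method": "jog_arm", "body": {
  "targets": [
    {"dx": -1, "dy": 0, "dz": 2.5, "spin": 0.3, "fingers": 30},
    {"dx": 0, "dy": 0, "dz": 0, "spin": 0, "fingers": 56},
    {"dx": 0, "dy": 0, "dz": 0, "spin": 0, "fingers": 56},
    {"dx": 0, "dy": 0, "dz": 0, "spin": 0, "fingers": 56},
    {"dx": 0, "dy": 0, "dz": 0, "spin": 0, "fingers": 56},
    {"dx": 0, "dy": 0, "dz": -15, "spin": 0, "fingers": 70},
    {"dx": 0, "dy": 0, "dz": -30, "spin": 0, "fingers": 70},
    {"dx": 0, "dy": 0, "dz": -30, "spin": 0, "fingers": 70},
    {"dx": -25, "dy": -30, "dz": 0, "spin": 0, "fingers": 70},
    {"dx": -25, "dy": -40, "dz": 0, "spin": 0, "fingers": 70},
    {"dx": -25, "dy": -40, "dz": 0, "spin": 0, "fingers": 70}
  ]
}}

```text
t: 31.35
eef_pos: [0.5559, 0.2067, 0.3992]
eef_rot: [3.127, 0.009, 0.045]
force: [0.5, 0.6, 0.0]
grip_width: 0.748
```

Call:
{"method": "jog_arm", "body": {
  "targets": [
    {"dx": -25, "dy": -40, "dz": 0, "spin": 0, "fingers": 70},
    {"dx": -25, "dy": -40, "dz": 0, "spin": 0, "fingers": 70},
    {"dx": -25, "dy": -35, "dz": 0, "spin": 0, "fingers": 70},
    {"dx": -25, "dy": -35, "dz": 0, "spin": 0, "fingers": 70},
    {"dx": -25, "dy": -20, "dz": 0, "spin": -4.5, "fingers": 70},
    {"dx": -15, "dy": -5, "dz": 30, "spin": -4.5, "fingers": 70},
    {"dx": 0, "dy": 0, "dz": 30, "spin": 0, "fingers": 70},
    {"dx": 0, "dy": 0, "dz": 0, "spin": 0, "fingers": 70}
  ]
}}

```text
t: 32.15
eef_pos: [0.4056, 0.3898, 0.3436]
eef_rot: [3.12, 0.275, 0.063]
force: [-0.8, -0.5, -0.2]
grip_width: 0.748
```

```bash
python3 - <<'E'
from h import *
im,c=shot("wrist","w26.png"); go(422,393,37,10);print("wrist",drivers(im,c))
im,c=shot("top","t26.png"); print("top",drivers(im,c))
m=mask(im,(70,8,100),(100,45,200))[155:195,215:360].copy()
for b in blobs(m,10): b=b+np.array([215,155]); print("label",cv2.boundingRect(b),rect(c,b,.075))
E
```

```text
t 32.2 grasp [413.8 389.4 165.6] head 10.06 tilt [ 2.47 -0.18] w 69.9 F [-0.6  1.3  0.5] -> d [  3.3  -3.5 128.8] spin 0.06 q6 0.54
wrist [(array([419.6, 395.7]), 74.4, 43.8, -80.1), (array([619.4, 425.6]), 71.1, 65.2, -9.3), (array([530.3, 244.4]), 70.3, 47.9, 8.1)]
top [(array([421.9, 392.3]), 72.9, 45.7, -80.4)]
label (313, 165, 13, 11) (array([641.3,  24.3]), 32.0, 27.0, 89.5)
label (339, 165, 12, 12) (array([639.5, -43.7]), 29.6, 29.4, -1.2)
```

Call:
{"method": "jog_arm", "body": {
  "targets": [
    {"dx": 2, "dy": -5, "dz": 35, "spin": 0, "fingers": 70},
    {"dx": 0, "dy": 0, "dz": 40, "spin": 0, "fingers": 70},
    {"dx": 0, "dy": 0, "dz": 20, "spin": 0, "fingers": 70},
    {"dx": 0, "dy": 0, "dz": 0, "spin": 0, "fingers": 70}
  ]
}}

```text
t: 32.65
eef_pos: [0.4156, 0.3957, 0.2593]
eef_rot: [-3.127, -0.266, -0.088]
force: [0.1, -0.2, 0.5]
grip_width: 0.744
```

```bash
python3 - <<'E'
from h import *
im,c=shot("wrist","w27.png"); go(422,395,37,10);print("wrist",drivers(im,c))
E
```

```text
t 32.7 grasp [426.  397.3  80.8] head 9.74 tilt [3.26 0.47] w 70.5 F [ 0.2 -0.7  0.3] -> d [-6.9  1.6 43.4] spin -0.26 q6 0.55
wrist [(array([419.4, 396.7]), 76.4, 43.8, -80.1), (array([605.9, 423.2]), 58.4, 46.7, -67.9)]
```

Call:
{"method": "jog_arm", "body": {
  "targets": [
    {"dx": -7, "dy": 1, "dz": 15, "spin": 0, "fingers": 70},
    {"dx": -0.5, "dy": 0, "dz": 18, "spin": 0, "fingers": 70},
    {"dx": -0.5, "dy": 0, "dz": 6, "spin": 0, "fingers": 70}
  ]
}}

```text
t: 33.0
eef_pos: [0.4125, 0.3948, 0.2291]
eef_rot: [-3.119, -0.262, -0.105]
force: [-0.4, -0.2, 0.3]
grip_width: 0.745
```

```bash
python3 - <<'E'
from h import *
go(421.5,396.5,37,10)
E
```

```text
t 33.0 grasp [424.4 397.5  49.1] head 9.61 tilt [3.77 0.89] w 70.0 F [-0.4 -0.2  0.3] -> d [-3.9  0.6 11.9] spin -0.39 q6 0.56
```

Call:
{"method": "jog_arm", "body": {
  "targets": [
    {"dx": -4, "dy": 1, "dz": 8, "spin": -0.3, "fingers": 70},
    {"dx": 0, "dy": 0, "dz": 5, "spin": 0, "fingers": 70},
    {"dx": 0, "dy": 0, "dz": 0, "spin": 0, "fingers": 30},
    {"dx": 0, "dy": 0, "dz": 0, "spin": 0, "fingers": 30},
    {"dx": 0, "dy": 0, "dz": 0, "spin": 0, "fingers": 30},
    {"dx": 0, "dy": 0, "dz": 0, "spin": 0, "fingers": 30},
    {"dx": 0, "dy": 0, "dz": 0, "spin": 0, "fingers": 30},
    {"dx": 0, "dy": 0, "dz": -10, "spin": 0, "fingers": 30},
    {"dx": 0, "dy": 0, "dz": -30, "spin": 0, "fingers": 30}
  ]
}}

```text
t: 33.9
eef_pos: [0.4073, 0.3926, 0.2582]
eef_rot: [-3.119, -0.27, -0.104]
force: [0.1, 0.7, 0.6]
grip_width: 0.47
```

```bash
python3 - <<'E'
from h import *
go(637,140,220,0.9)
E
```

```text
t 33.9 grasp [419.1 395.4  78.3] head 9.89 tilt [3.75 0.87] w 44.2 F [0.1 0.7 0.6] -> d [ 179.9  288.5 -131. ] spin 8.99 q6 0.55
```

Call:
{"method": "jog_arm", "body": {
  "targets": [
    {"dx": 0, "dy": 0, "dz": -40, "spin": 0, "fingers": 30},
    {"dx": 0, "dy": 0, "dz": -42, "spin": 0, "fingers": 30},
    {"dx": 0, "dy": 0, "dz": -42, "spin": 0, "fingers": 30},
    {"dx": 0, "dy": 0, "dz": -30, "spin": 4.5, "fingers": 30},
    {"dx": 0, "dy": 0, "dz": 0, "spin": 4.5, "fingers": 30},
    {"dx": 0, "dy": 0, "dz": 0, "spin": 0, "fingers": 30}
  ]
}}

```text
t: 34.5
eef_pos: [0.3951, 0.389, 0.4265]
eef_rot: [-3.12, -0.017, -0.111]
force: [-0.3, -0.8, -1.0]
grip_width: 0.467
```

Call:
{"method": "jog_arm", "body": {
  "targets": [
    {"dx": 24, "dy": 28, "dz": 0, "spin": 0, "fingers": 30},
    {"dx": 24, "dy": 28, "dz": 0, "spin": 0, "fingers": 30},
    {"dx": 24, "dy": 28, "dz": 0, "spin": 0, "fingers": 30},
    {"dx": 24, "dy": 28, "dz": 0, "spin": 0, "fingers": 30},
    {"dx": 24, "dy": 28, "dz": 0, "spin": 0, "fingers": 30},
    {"dx": 24, "dy": 28, "dz": 0, "spin": 0, "fingers": 30},
    {"dx": 24, "dy": 28, "dz": 0, "spin": 0, "fingers": 30},
    {"dx": 24, "dy": 28, "dz": 0, "spin": 0, "fingers": 30},
    {"dx": 20, "dy": 26, "dz": 0, "spin": 0, "fingers": 30},
    {"dx": 0, "dy": 0, "dz": 0, "spin": 0, "fingers": 30}
  ]
}}

```text
t: 35.5
eef_pos: [0.6187, 0.1334, 0.4346]
eef_rot: [-3.122, -0.062, -0.1]
force: [-0.5, 0.8, -1.9]
grip_width: 0.471
```

```bash
python3 -c "
from lane import *
check(141,'w28.png')
im,c=shot('top','t28.png'); print('top',drivers(im,c))
im=cv2.imread('pics/w28.png');h=cv2.cvtColor(im,cv2.COLOR_BGR2HSV)
print([(u,tuple(map(int,h[195,u]))) for u in range(262,382,6)])
"
```

```text
t 35.5 grasp [630.2 136.8 254.6] head 2.25 tilt [3.65 1.08] w 44.3 F [-0.5  0.8 -1.9] -> d [  0.6  -1.7 132. ] spin 1.45 q6 0.11
lane head 1.36 lane x at driver 635.7 driver x [627.5 162.9]
top []
[(262, (110, 4, 182)), (268, (105, 5, 190)), (274, (120, 5, 195)), (280, (39, 13, 189)), (286, (107, 16, 111)), (292, (105, 14, 110)), (298, (100, 14, 111)), (304, (105, 14, 110)), (310, (114, 12, 109)), (316, (102, 12, 109)), (322, (113, 9, 110)), (328, (103, 16, 110)), (334, (102, 12, 109)), (340, (102, 12, 108)), (346, (105, 14, 108)), (352, (114, 12, 109)), (358, (60, 4, 145)), (364, (33, 16, 162)), (370, (102, 7, 195)), (376, (100, 4, 197))]
```

Call:
{"method": "jog_arm", "body": {
  "targets": [
    {"dx": 0, "dy": -2, "dz": 25, "spin": 1.2, "fingers": 30},
    {"dx": 0, "dy": 0, "dz": 30, "spin": 0, "fingers": 30},
    {"dx": 0, "dy": 0, "dz": 20, "spin": 0, "fingers": 30},
    {"dx": 0, "dy": 0, "dz": 0, "spin": 0, "fingers": 30}
  ]
}}

```text
t: 36.0
eef_pos: [0.6193, 0.1436, 0.3586]
eef_rot: [-3.12, -0.045, -0.1]
force: [0.2, -0.0, -0.5]
grip_width: 0.471
```

```bash
python3 -c "
from lane import *
check(141,'w29.png')"
```

```text
t 36.0 grasp [630.9 147.3 178.6] head 1.6 tilt [3.65 1.18] w 44.2 F [ 0.2 -0.  -0.5] -> d [ 4.5  7.6 55.9] spin 0.8 q6 0.14
lane head 0.9 lane x at driver 634.7 driver x [628.3 173.8]
```

Call:
{"method": "jog_arm", "body": {
  "targets": [
    {"dx": 4.5, "dy": 4, "dz": 6, "spin": 0.6, "fingers": 30},
    {"dx": 0, "dy": 0, "dz": 3, "spin": 0, "fingers": 30},
    {"dx": 0, "dy": 0, "dz": 0, "spin": 0, "fingers": 30}
  ]
}}

```text
t: 36.35
eef_pos: [0.6247, 0.1408, 0.3546]
eef_rot: [-3.118, -0.03, -0.11]
force: [-0.1, -0.5, -0.6]
grip_width: 0.469
```

```bash
python3 -c "
from lane import *
check(141,'w30.png')"
```

```text
t 36.35 grasp [637.4 144.8 174.7] head 1.08 tilt [4.01 1.25] w 44.1 F [-0.1 -0.5 -0.6] -> d [-2.   4.9 51.6] spin 0.28 q6 0.14
lane head 1.12 lane x at driver 635.2 driver x [635.2 170.8]
```

Call:
{"method": "jog_arm", "body": {
  "targets": [
    {"dx": -2, "dy": 1, "dz": 9, "spin": 0.2, "fingers": 30},
    {"dx": -1, "dy": 0, "dz": 8, "spin": 0, "fingers": 30},
    {"dx": 0, "dy": 0, "dz": 0, "spin": 0, "fingers": 30}
  ]
}}

```text
t: 36.7
eef_pos: [0.6227, 0.14, 0.3369]
eef_rot: [-3.118, -0.024, -0.112]
force: [-0.6, -0.1, -0.8]
grip_width: 0.465
```

```bash
python3 -c "
from lane import *
check(141,'w31.png')"
```

```text
t 36.7 grasp [635.6 144.  157. ] head 0.85 tilt [4.09 1.26] w 43.7 F [-0.6 -0.1 -0.8] -> d [ 1.   3.7 34.1] spin 0.05 q6 0.14
lane head 0.96 lane x at driver 634.9 driver x [633.5 170.1]
```

Call:
{"method": "jog_arm", "body": {
  "targets": [
    {"dx": 0, "dy": 0, "dz": 1, "spin": 0, "fingers": 30},
    {"dx": 0, "dy": 0, "dz": 0, "spin": 0, "fingers": 56},
    {"dx": 0, "dy": 0, "dz": 0, "spin": 0, "fingers": 56},
    {"dx": 0, "dy": 0, "dz": 0, "spin": 0, "fingers": 56},
    {"dx": 0, "dy": 0, "dz": 0, "spin": 0, "fingers": 56},
    {"dx": 0, "dy": 0, "dz": -15, "spin": 0, "fingers": 70},
    {"dx": 0, "dy": 0, "dz": -35, "spin": 0, "fingers": 70},
    {"dx": 0, "dy": 0, "dz": -40, "spin": 0, "fingers": 70},
    {"dx": 0, "dy": -20, "dz": -20, "spin": 0, "fingers": 70},
    {"dx": -30, "dy": -35, "dz": 0, "spin": 0, "fingers": 70},
    {"dx": -35, "dy": -35, "dz": 0, "spin": 0, "fingers": 70},
    {"dx": -35, "dy": -35, "dz": 0, "spin": 0, "fingers": 70}
  ]
}}

```text
t: 37.95
eef_pos: [0.5119, 0.26, 0.454]
eef_rot: [-3.116, -0.012, -0.124]
force: [0.6, 0.9, -0.3]
grip_width: 0.745
```

Call:
{"method": "jog_arm", "body": {
  "targets": [
    {"dx": -35, "dy": -30, "dz": 0, "spin": 0, "fingers": 70},
    {"dx": -35, "dy": -30, "dz": 0, "spin": 0, "fingers": 70},
    {"dx": -35, "dy": -30, "dz": 0, "spin": 0, "fingers": 70},
    {"dx": -20, "dy": -30, "dz": 0, "spin": 0, "fingers": 70},
    {"dx": 0, "dy": 0, "dz": 0, "spin": 0, "fingers": 70},
    {"dx": 0, "dy": 0, "dz": 0, "spin": 0, "fingers": 70}
  ]
}}

```text
t: 38.55
eef_pos: [0.375, 0.385, 0.4553]
eef_rot: [-3.109, -0.021, -0.135]
force: [0.8, -0.7, -0.2]
grip_width: 0.747
```

```bash
python3 - <<'E'
from h import *
go(0,0,0,0)
im,c=shot("top","t32.png"); print("top",drivers(im,c))
m=mask(im,(70,8,100),(100,45,200))[155:195,215:360].copy()
for b in blobs(m,10): b=b+np.array([215,155]); print("label",cv2.boundingRect(b),rect(c,b,.085))
for n,lo,hi,z in (("orange",(5,180,150),(14,255,255),.05),("red",(0,170,80),(4,255,255),.104),("blue",(105,140,40),(125,255,255),.04),("yellow",(22,150,120),(32,255,255),.045)):
    for b in blobs(mask(im,lo,hi),30)[:6]: print(n,cv2.boundingRect(b),rect(c,b,z))
sc,_=shot("scene","s32.png")
a=cv2.resize(im[130:290,150:500],(800,366),interpolation=cv2.INTER_CUBIC)
b=cv2.resize(sc[100:300,150:500],(400,228)); b2=cv2.resize(sc[160:290,240:420],(316,228),interpolation=cv2.INTER_CUBIC)
pad=np.zeros((228,84,3),np.uint8)
cv2.imwrite("pics/final.png",np.vstack([a,np.hstack([b,b2,pad])]))
E
```

```text
t 38.55 grasp [390.6 390.5 275.6] head 0.69 tilt [4.96 1.75] w 70.2 F [ 0.8 -0.7 -0.2] -> d [-417.7  392.7  228.7] spin 0.69 q6 0.73
top [(array([118.1, 784.5]), 60.7, 54.4, -53.0), (array([ 72.1, 741. ]), 68.2, 47.7, 38.8)]
label (287, 162, 14, 12) (array([646.6,  91.5]), 34.2, 29.4, 89.6)
label (314, 165, 13, 11) (array([639.4,  21.9]), 31.7, 26.7, 89.5)
label (339, 166, 12, 11) (array([636.2, -42.8]), 29.3, 26.8, 89.5)
orange (354, 160, 7, 25) (array([639.7, -79.9]), 66.6, 16.4, -1.2)
red (449, 194, 19, 59) (array([ 495. , -332.7]), 149.8, 42.6, -0.1)
red (256, 284, 35, 10) (array([337.5, 143.4]), 85.4, 20.4, 85.4)
blue (335, 234, 52, 10) (array([457.8, -86.9]), 140.4, 22.0, -87.5)
blue (336, 245, 52, 12) (array([425.4, -88.7]), 140.0, 22.3, -86.5)
yellow (14, 102, 98, 121) (array([676.7, 715.1]), 309.3, 245.5, 5.6)
yellow (422, 191, 69, 77) (array([ 482.1, -348.1]), 208.0, 180.5, 0.0)
```

View pics/final.png

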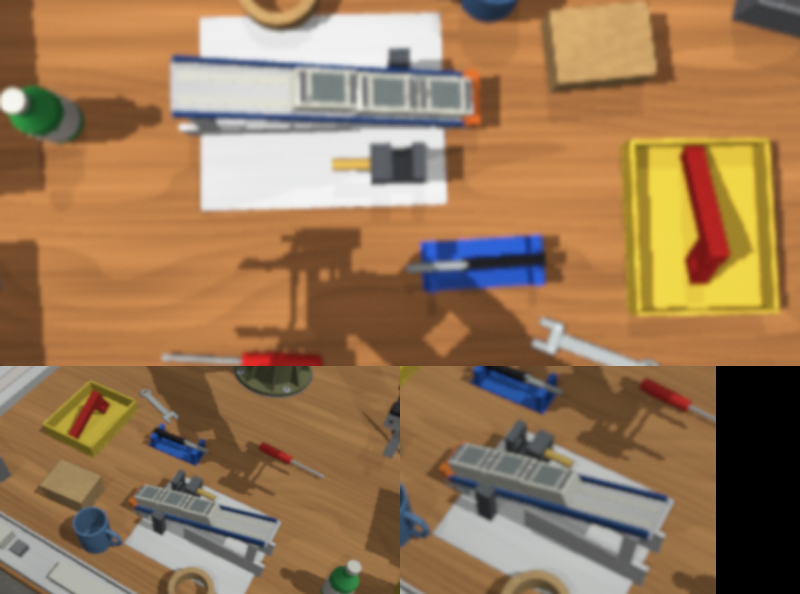

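```bash
python3 -c "
from plant import *
print(hand_in())"
```

```text
the job is handed in; nothing more can be done
None
```

The job is done and handed in at about t = 38.6 s; the hand-in gave no verdict.

- **Pin:** I drove it with the punch about 45 mm until the wrist force jumped to about 37 N, which I took as the end stop. The pictures show it standing out of the rear cheek.
- **Punch:** It lies back in both notches of the blue rest.
- **Lock:** It lifted straight out and is in the yellow tray. It can't stand on its tongue, so it lies tipped over, inside the walls.
- **Drivers:** I found three and set all three in the lane. The last top and scene views show them label up, one behind another against the orange stop. I saw no fourth driver.
- **Bystanders:** In the last views the screwdriver, wrench, carton, mug, tape and bottle look undisturbed. I did not measure each of them.

**Checks that disagreed:**
- The wrist camera and the arm's own position differed by about 3 mm in x. I lined things up by camera where the fit mattered.
- The tool slowly tilted to nearly 5° during the jogging. I allowed for it when placing the last driver, and all three placements still came out right.

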